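# Load the mixer's vial carrier and lock it with the rod

### The job

Load the mixer's vial carrier: stand every tall vial that is there in the row of deep wells (blue bar) and every short one in the row of shallow wells (yellow bar), so that all caps come level. Then thread the lock rod into the guide and over the caps: start it holding the shaft near its middle so that it runs true, let go once it is well in but not home (at least 40 mm in and 40 mm to go), take it again at its orange grip and push until the grip sits against the guide. Leave the tape, the timer and the marker where they are, and end with everything standing still.

Things in the scene. Friction and masses are not known exactly. Their poses are not given: they have to be found in the camera images.
- carrier: Vial carrier of a tumbling mixer, aluminium on a dark base plate, fixed. Origin: on the bench under the middle of the block of wells; z up, y along the rows towards the rod guide. Block: 62 (x) by 168 (y), top 64 above the bench, two rows of three wells: deep ones at x = -15.5 (blue bar on that face), shallow ones at x = +15.5 (yellow bar), 48 apart in a row. Whole: 86 by 323.
- bore_mouth (a point): Mouth of the rod guide's bore, 104 above the bench; axes as the carrier's. The bore, 15.5 wide, runs 75 along -y through a block 36 wide, top 118 above the bench (carrier y = 100 to 175). The rod then crosses 200 in the open above the caps and enters the far eye, an 18 bore 16 deep. Home, the rod passes 3 above the caps and overlaps both rows, so vials go in before it.
- deep_1 (a point): Centre of the mouth of a deep well (45 deep, bore 25, for tall vials) in the block's top face, 64 above the bench. A tall vial in it stands 30 proud, cap top 94 above the bench.
- shallow_1 (a point): Centre of the mouth of a shallow well (24 deep, bore 25, for short vials) in the block's top face, 64 above the bench. A short vial in it stands 30 proud, cap top 94 above the bench.
- deep_2 (a point): Centre of the mouth of a deep well (45 deep, bore 25, for tall vials) in the block's top face, 64 above the bench. A tall vial in it stands 30 proud, cap top 94 above the bench.
- shallow_2 (a point): Centre of the mouth of a shallow well (24 deep, bore 25, for short vials) in the block's top face, 64 above the bench. A short vial in it stands 30 proud, cap top 94 above the bench.
- deep_3 (a point): Centre of the mouth of a deep well (45 deep, bore 25, for tall vials) in the block's top face, 64 above the bench. A tall vial in it stands 30 proud, cap top 94 above the bench.
- shallow_3 (a point): Centre of the mouth of a shallow well (24 deep, bore 25, for short vials) in the block's top face, 64 above the bench. A short vial in it stands 30 proud, cap top 94 above the bench.
- rod_mid (a point): Middle of the lock rod's shaft, on its axis, 144 from tip and from shoulder; y along the rod from tip to grip. Round steel, 14 in diameter, 288 long, 0.28 kg with its grip; balances about 13 nearer the grip. Lies flat on the bench at the start. In the guide it has 1.5 play: let go partway in, it stays put and sags about 1 degree, grip end down.
- rod_grip (a point): Centre of the lock rod's flat orange grip, on the rod's axis, 23 behind the shoulder. Grip: 30 wide, 14 thick, 46 long along the rod; its front face is the shoulder that stops against the guide.
- rod_tip (a point): End of the lock rod's tip, on its axis; the last 12 taper from 14 to 8. With the rod home it is 288 from the bore's mouth, at carrier y = -113.
- tall_1_c (a point): Tall headspace vial, clear glass with white ribbed screw cap (cap 16 high), 75 high, 23 in diameter, 40 g, straight-sided to grip. Stands upright on the bench at the start; may be absent. This point: on its axis, half-way up (37.5 above its base); z along the vial, up towards the cap.
- tall_2_c (a point): Tall headspace vial, clear glass with white ribbed screw cap (cap 16 high), 75 high, 23 in diameter, 40 g, straight-sided to grip. Stands upright on the bench at the start; may be absent. This point: on its axis, half-way up (37.5 above its base); z along the vial, up towards the cap.
- tall_3_c (a point): Tall headspace vial, clear glass with white ribbed screw cap (cap 16 high), 75 high, 23 in diameter, 40 g, straight-sided to grip. Stands upright on the bench at the start; may be absent. This point: on its axis, half-way up (37.5 above its base); z along the vial, up towards the cap.
- short_1_c (a point): Short headspace vial, clear glass with white ribbed screw cap (cap 16 high), 54 high, 23 in diameter, 32 g, straight-sided to grip. Stands upright on the bench at the start; may be absent. This point: on its axis, half-way up (27 above its base); z along the vial, up towards the cap.
- short_2_c (a point): Short headspace vial, clear glass with white ribbed screw cap (cap 16 high), 54 high, 23 in diameter, 32 g, straight-sided to grip. Stands upright on the bench at the start; may be absent. This point: on its axis, half-way up (27 above its base); z along the vial, up towards the cap.
- short_3_c (a point): Short headspace vial, clear glass with white ribbed screw cap (cap 16 high), 54 high, 23 in diameter, 32 g, straight-sided to grip. Stands upright on the bench at the start; may be absent. This point: on its axis, half-way up (27 above its base); z along the vial, up towards the cap.
- marker_blue: capped marker pen lying flat, white and blue, 134 x 13 x 14. Bystander, to be left alone. Origin: centre of its underside.
- timer: white kitchen-type timer lying flat, 64 x 64 x 18. Bystander, to be left alone. Origin: centre of its underside.
- label_tape: roll of pale yellow tape lying flat, 72 across, 19 high. Bystander, to be left alone. Origin: centre of its underside.

How it is judged:
On the way, in this order (a step that is already met when the one before it is completed fails the run):
1. every vial stands in a well of its own row (x of tall_1_c in the frame of carrier between -0.0205 and -0.0105 m and z of tall_1_c in the frame of carrier between 0.0525 and 0.0605 m and angle between each of tall_1_c, tall_2_c, tall_3_c, short_1_c, short_2_c, short_3_c's own z axis and vertical below 0.12 rad and y of tall_1_c in the frame of carrier between -0.055 and 0.055 m and x of tall_2_c in the frame of carrier between -0.0205 and -0.0105 m and z of tall_2_c in the frame of carrier between 0.0525 and 0.0605 m and y of tall_2_c in the frame of carrier between -0.055 and 0.055 m and x of tall_3_c in the frame of carrier between -0.0205 and -0.0105 m and z of tall_3_c in the frame of carrier between 0.0525 and 0.0605 m and y of tall_3_c in the frame of carrier between -0.055 and 0.055 m and x of short_1_c in the frame of carrier between 0.0105 and 0.0205 m and z of short_1_c in the frame of carrier between 0.063 and 0.071 m and y of short_1_c in the frame of carrier between -0.055 and 0.055 m and x of short_2_c in the frame of carrier between 0.0105 and 0.0205 m and z of short_2_c in the frame of carrier between 0.063 and 0.071 m and y of short_2_c in the frame of carrier between -0.055 and 0.055 m and x of short_3_c in the frame of carrier between 0.0105 and 0.0205 m and z of short_3_c in the frame of carrier between 0.063 and 0.071 m and y of short_3_c in the frame of carrier between -0.055 and 0.055 m), for 0.3 s.
2. the lock rod, held by its shaft near the middle (within 90 mm), has its tip 40 mm or more inside the guide (x of rod_tip in the frame of carrier between -0.008 and 0.008 m and z of rod_tip in the frame of carrier between 0.096 and 0.112 m and y of rod_tip in the frame of carrier below 0.135 m and angle between the y axis of rod_mid and the y axis of carrier, either way round below 0.06 rad and y of the grasp point in the frame of rod_mid between -0.09 and 0.09 m and contact force between the fingers and lock_rod above 0.5 N), for 0.1 s.
3. the lock rod is let go partway in (40 mm or more in, 40 mm or more still to go) (x of rod_tip in the frame of carrier between -0.008 and 0.008 m and z of rod_tip in the frame of carrier between 0.096 and 0.112 m and y of rod_tip in the frame of carrier between -0.073 and 0.135 m and angle between the y axis of rod_mid and the y axis of carrier, either way round below 0.06 rad and contact force between the fingers and lock_rod below 0.1 N), for 0.2 s.
4. it is taken again further back, at the orange grip (x of rod_tip in the frame of carrier between -0.008 and 0.008 m and z of rod_tip in the frame of carrier between 0.096 and 0.112 m and y of the grasp point in the frame of rod_mid above 0.12 m and contact force between the fingers and lock_rod above 0.5 N), for 0.1 s.
5. the lock rod is home over the caps, every vial still in its well (all of step 1 and x of rod_tip in the frame of carrier between -0.006 and 0.006 m and z of rod_tip in the frame of carrier between 0.098 and 0.11 m and y of rod_tip in the frame of carrier below -0.11 m and angle between the y axis of rod_mid and the y axis of carrier, either way round below 0.05 rad), for 0.2 s.
At the end, for the whole second after the job is handed in: Every vial present stands upright (within 0.12 rad) at the bottom of a well of its own row (centre within 5 mm across the row and 4 mm in height); the lock rod's tip is on the bore axis within 6 mm and the grip's shoulder within 3 mm of the guide's face; everything is let go and at rest (all of step 5 and linear speed of each of lock_rod, tall_1, tall_2, tall_3, short_1, short_2, short_3 below 0.02 m/s); the robot touches nothing.
It fails at once if the marker is pushed more than 30 mm (distance of marker_blue from where it was at the start of the episode above 0.03 m).
It fails at once if the timer is pushed more than 30 mm (distance of timer from where it was at the start of the episode above 0.03 m).
It fails at once if the tape is pushed more than 30 mm (distance of label_tape from where it was at the start of the episode above 0.03 m).
Of tall_1, tall_2, tall_3, short_1, short_2, short_3 only 4 to 6 are there at a start; the rules pass over those that are not, and their reading is None.
At some moment in a run one of lock_rod may be knocked a few centimetres aside while the robot is not near it.
It also fails if it takes over 210 s, if anything falls off the work surface, if the arm or the gripper's body presses on something with over 40 N, if the wrist force passes 120 N, or if a joint passes its speed limit or range.

### The arm

A 7-joint arm with a two-finger parallel gripper is mounted at the origin on a cart in front of the work surface, level with it; the furniture and walls round the work are solid. World frame = base frame: x ahead of the robot, y to its left, z up, the work surface at z = 0. Lengths are in m, angles in rad, forces in N, time in s.
With the tool pointing down it reaches from about 0.4 to 0.925 m from the base axis. Payload 5.6 kg.
Tool frame: the origin (TCP) lies at the very end of the fingers, on their centre line; the grasp point (between the pads) lies 19 mm behind it; z points along the fingers, y is the line along which they close (so a half turn about z gives the same grasp; the last joint's range is limited). The gripper opens to 85 mm and grips with 20 to 120 N. Pads are 22 mm wide; open, the fingers measure 114 mm over their backs; the gripper's body (76 mm by 85 mm) begins 54 mm behind the grasp point. The pads swing forward as they close: fully open they stand 13 mm farther back than shut.
Start: joints at [1.143, 0.468, -0.012, 1.603, 0.006, 1.071, -0.056], TCP at [0.244, -0.602, 0.231] pointing down, gripper open.
Joint ranges: [-2.53, 2.53], [-0.31, 2.02], [-1.57, 1.55], [0.28, 2.44], [-1.29, 4.43], [0.15, 1.84], [-2.92, 2.92]. Speed limits (rad/s): [2.57, 2.57, 3.14, 3.14, 3.14, 3.14, 3.14].

### API

Orientations are given as a unit quaternion [w, x, y, z].
In Python, from station import arm gives the robot as it stands. The module is installed in compiled form; this text tells all that it offers.
- The arm moves only by the tool play_rows, never from a script. Its argument "targets" is a list of rows, each a list of 3 entries, a list of its own where there are three numbers: the shift along the tool's x, y, z scaled (see below), then the turn, a rotation vector about the tool's x, y, z scaled (see below), then the gripper command: -1 is fully open, 1 is shut, values between are in proportion. A call has 1 to 20 rows; each row shifts and turns the commanded pose from where the row before left it, along the tool's axes as they then stand; what a row does not reach is not made up. The controller multiplies each number of a shift by 30 mm and each number of a turn by 8 degrees. A row lasts 1/10 s, in which the tool goes at most 50 mm and 8.59 degrees, less where a joint would pass 70% of its speed; a pose out of reach is approached as far as the arm can. A call with a number of a shift or a turn outside -1 to 1 is refused whole. A call with a gripper value outside its range is refused whole. The fingers move at their own pace and stop on an object; the grip force is fixed at half the most. Time passes only in rows, so rows that do not move let the fingers close. It gives the time, the measured TCP pose, the force, the opening and the grip force at its end, in the units of the state.
- arm.state(): the state, without advancing time (a new reading comes with each control period).
- arm.capture(name): name is "scene" or "side" or "wrist"; returns a dict with "color" (384x512x3 uint8, red, green, blue), "K" (3x3 intrinsics, pixels), "R" (3x3) and "t" (3): a world point X has camera coordinates R X + t. Camera axes: x right, y down, z forward; pixel columns grow to the right and rows downward; lengths in m; the calibration is good to about 2 mm. The wrist camera is an equidistant fisheye: a pixel r from the principal point sees the ray r / f radians off the axis. A picture is of the moment at which its call begins. There is no depth.
- arm.sign_off(): hands the job in; it is judged then, once.
The state is a dict: "t": time; "joint_positions": joint angles; "dq": joint speeds; "effort": joint torques, N m; "position": TCP position; "tcp_rot": TCP orientation; "contact_force": force on the tool from outside, world axes, zero at the start; "ft_torque": the same for the moment, N m; "width": finger opening in m; "gripper_force": force on a finger pad.
Only numpy, scipy, OpenCV 4.12 (cv2) and the standard library are available. Lean on these libraries where they do the work, as an engineer would, in place of code of your own. Each camera call takes 0.05 s, during which the arm holds its last target. There are 200 camera calls.

## Working session

There is one attempt and no reset: what is moved stays moved. The work goes in short steps, Python scripts to look and compute and a tool call to move; the robot and the scene stay as the last step left them, time stands still between calls to the robot, and variables do not carry over. Pictures are saved under pics/ and viewed, at most 14 in all, crops included, and the job is handed in when it is done.

Besides the shell and the picture viewer there is one more tool, called as a command line: name --argument value ..., lists and objects as JSON in quotes. play_rows: Moves the arm, as the interface text tells. Shifts and turns lie within -1 to 1; 1 stands for 30 mm of shift or 8 degrees of turn. Its arguments: {"type":"object","properties":{"targets":{"type":"array"}},"required":["targets"]}

```bash
mkdir -p pics; ls; python3 - <<'E'
from station import arm
import cv2,json
import numpy as np
s=arm.state();print(s)
for n in("scene","side"):
    c=arm.capture(n);cv2.imwrite(f"pics/{n}0.png",cv2.resize(c["color"][...,::-1],(800,600),interpolation=cv2.INTER_CUBIC))
    np.savez(f"{n}0.npz",**c);print(n,c["K"].tolist(),c["R"].tolist(),c["t"].tolist())
E
```

```text
pics
{'t': 0.0, 'joint_positions': array([ 1.14299724,  0.46838474, -0.01160309,  1.60368549,  0.00601874,
        1.07140838, -0.05630757]), 'dq': array([ 0.00070285,  0.00110982, -0.0002978 ,  0.00125391,  0.00081269,
       -0.00054938, -0.00054254]), 'effort': array([ 2.95736818e-04, -5.32378542e+01,  2.11296952e-02, -2.51307428e+01,
        1.12402107e-02,  7.72963132e-03,  4.39225104e-06]), 'position': array([ 0.24369964, -0.60194593,  0.23030783]), 'tcp_rot': array([-8.92230213e-04,  9.81553738e-01,  1.91184210e-01, -2.47347269e-04]), 'contact_force': array([-0.15837529,  0.02534099, -0.03554438]), 'ft_torque': array([0.0177484 , 0.01281982, 0.01630178]), 'gripper_force': 0.0, 'width': 0.08551068146288976}
scene [[399.52370534083, 0.0, 258.0334077122008], [0.0, 399.52370534083, 189.6541694636048], [0.0, 0.0, 1.0]] [[-0.5627634625175738, -0.8265419657311728, -0.011210001805545185], [-0.43959519718735507, 0.3107345691196885, -0.8427337006218585], [0.7000381045807738, -0.46933187238802604, -0.5382139404509212]] [0.2562113503775384, 0.33302882113884985, 0.8332042290395999]
side [[459.82989546326877, 0.0, 248.55444548737324], [0.0, 459.82989546326877, 189.00958454116986], [0.0, 0.0, 1.0]] [[0.960258909451247, -0.27852904470489576, 0.018011054252332258], [-0.12232878481765881, -0.4779876338708922, -0.8698065821040567], [0.2508754575970659, 0.833036249584785, -0.49306400360721814]] [-0.49392139721044453, 0.10836916090352794, 1.4700483965385425]
```

View pics/scene0.png

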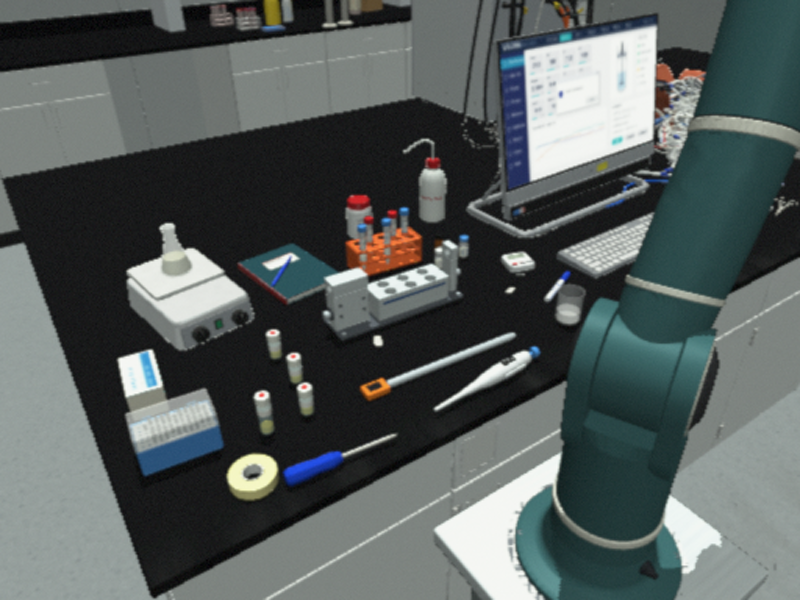

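View pics/side0.png

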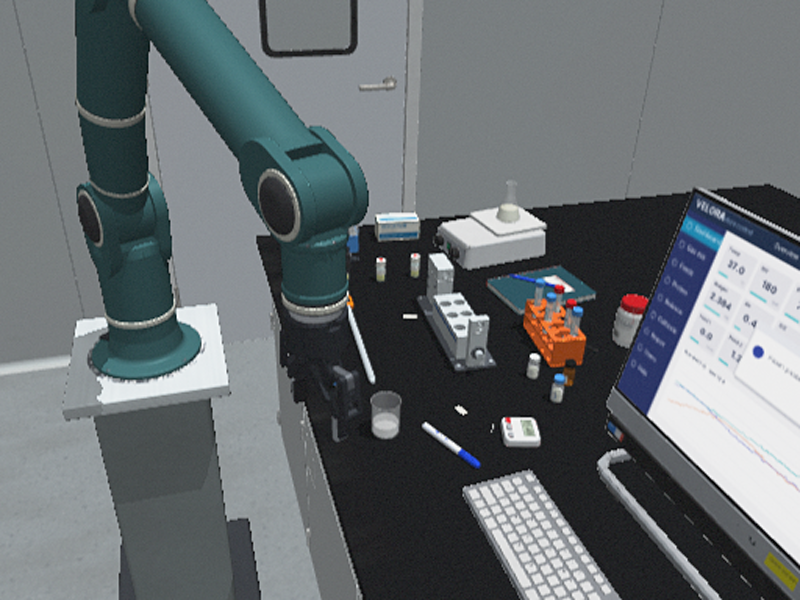

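The scene view shows the carrier at about (390,300), the rod with its grip at (375,388) and tip at (513,337), and four vials with caps at (274,333), (294,357), (305,387) and (263,397). The tape is at (253,477), the marker at (557,287) and the timer at (517,262). In the side view the arm hides part of this: two vials show at (381,268) and (415,265), and the guide at (440,270).

```bash
cat > h.py <<'E'
import numpy as np, cv2
from scipy.optimize import least_squares
def load(n): return np.load(n+".npz")
def ray(c,u,v,fish=False):
    K=c["K"]; x=(u-K[0,2])/K[0,0]; y=(v-K[1,2])/K[1,1]
    if fish:
        th=np.hypot(x,y); d=np.array([x,y,0])/max(th,1e-9)*np.sin(th); d[2]=np.cos(th)
    else: d=np.array([x,y,1.])
    d=c["R"].T@d; o=-c["R"].T@c["t"]; return o,d/np.linalg.norm(d)
def onz(c,u,v,z,fish=False):
    o,d=ray(c,u,v,fish); return o+d*(z-o[2])/d[2]
def tri(*rays):
    A=0;b=0
    for o,d in rays:
        P=np.eye(3)-np.outer(d,d);A=A+P;b=b+P@o
    X=np.linalg.solve(A,b); return X,[np.linalg.norm((np.eye(3)-np.outer(d,d))@(X-o)) for o,d in rays]
def proj(c,X,fish=False):
    p=c["R"]@np.asarray(X)+c["t"];K=c["K"]
    if fish:
        r=np.hypot(p[0],p[1]);th=np.arctan2(r,p[2]);q=p[:2]/max(r,1e-9)*th
    else:q=p[:2]/p[2]
    return np.array([K[0,0]*q[0]+K[0,2],K[1,1]*q[1]+K[1,2]])
def shot(name,key):
    from station import arm
    c=arm.capture(name); np.savez(key+".npz",**c); return c
def crop(c,u0,v0,u1,v1,key):
    im=c["color"][v0:v1,u0:u1,::-1];f=min(800/(u1-u0),600/(v1-v0))
    cv2.imwrite(f"pics/{key}.png",cv2.resize(im,None,fx=f,fy=f,interpolation=cv2.INTER_CUBIC));print("scale",f)
E
python3 - <<'E'
from h import *
np.set_printoptions(precision=3,suppress=True)
c=load("scene0");s=load("side0");k=.64
for n,u,v,z in[("v1cap",274,332,.06),("v2cap",294,355,.06),("v3cap",305,385,.06),("v4cap",263,394,.075),("v1base",274,358,0),("v2base",295,382,0),("v3base",306,414,0),("v4base",266,432,0),("grip",375,388,.007),("tip",514,337,.007),("marker",557,287,.007),("timer",517,262,.018),("tape",253,477,.019),("guide",347,275,.118),("eye",450,245,.118)]:
    print(n,onz(c,u*k,v*k,z))
for n,u,v,z in[("cap",381,259,.06),("cap",415,256,.06),("tip",372,381,.007),("eye",478,320,.118),("guide",440,258,.118),("timer",520,431,.018),("marker",450,444,.007),("beaker",386,430,0)]:
    print("side",n,onz(s,u*k,v*k,z))
crop(c,140,120,340,300,"sc_crop")
E
```

```text
v1cap [0.618 0.177 0.06 ]
v2cap [0.534 0.177 0.06 ]
v3cap [0.451 0.197 0.06 ]
v4cap [0.453 0.268 0.075]
v1base [0.621 0.183 0.   ]
v2base [0.535 0.181 0.   ]
v3base [0.449 0.202 0.   ]
v4base [0.449 0.275 0.   ]
grip [0.432 0.076 0.007]
tip [ 0.404 -0.227  0.007]
marker [ 0.487 -0.43   0.007]
timer [ 0.606 -0.422  0.018]
tape [0.355 0.334 0.019]
guide [0.632 0.01  0.118]
eye [ 0.614 -0.229  0.118]
side cap [0.541 0.16  0.06 ]
side cap [0.625 0.155 0.06 ]
side tip [ 0.414 -0.235  0.007]
side eye [ 0.618 -0.244  0.118]
side guide [0.637 0.022 0.118]
side timer [ 0.619 -0.454  0.018]
side marker [ 0.495 -0.442  0.007]
side beaker [ 0.402 -0.371  0.   ]
scale 3.3333333333333335
```

View pics/sc_crop.png

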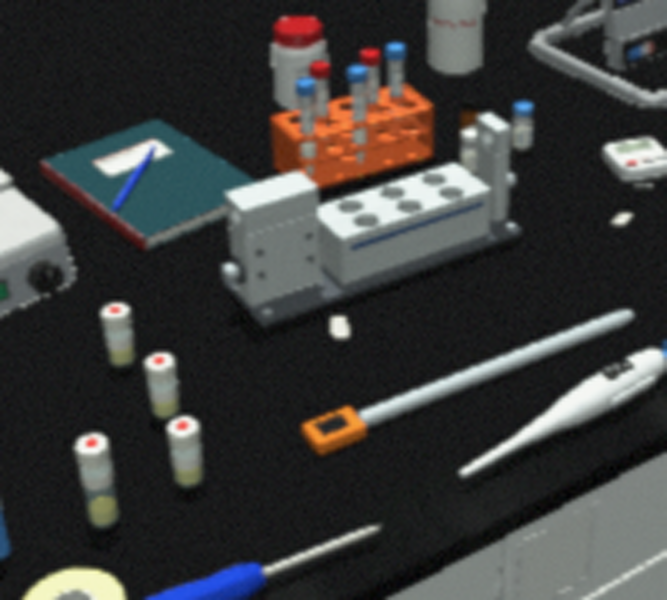

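Four vials are there: (274,332), (294,355), (305,385) look short, and (263,394) looks tall. In the crop the blue bar faces the robot and the guide is at the carrier's +y end. Next I bring the wrist camera over the work.

play_rows --targets '[[[0, 0, -1], [0, 0, 0.92], -1], [[0, 0, -1], [0, 0, 0.92], -1], [[0, 0, -1], [0, 0, 0.92], -1], [[0, 0, -1], [0, 0, 0], -1], [[0.36, -1, 0], [0, 0, 0], -1], [[0.36, -1, 0], [0, 0, 0], -1], [[0.36, -1, 0], [0, 0, 0], -1], [[0.36, -1, 0], [0, 0, 0], -1], [[0.36, -1, 0], [0, 0, 0], -1], [[0.36, -1, 0], [0, 0, 0], -1], [[0.36, -1, 0], [0, 0, 0], -1], [[0.36, -1, 0], [0, 0, 0], -1], [[0.36, -1, 0], [0, 0, 0], -1], [[0.36, -1, 0], [0, 0, 0], -1], [[0.36, -1, 0], [0, 0, 0], -1], [[0.36, -1, 0], [0, 0, 0], -1], [[0.36, -1, 0], [0, 0, 0], -1], [[0.36, -1, 0], [0, 0, 0], -1], [[0.36, -1, 0], [0, 0, 0], -1], [[0.36, -1, 0], [0, 0, 0], -1]]'

```text
t: 2.1
position: [0.4171, -0.1213, 0.3511]
tcp_rot: [0.0, 1.0, -0.0, -0.0]
contact_force: [0.3, -0.6, 0.2]
width: 0.0857
gripper_force: 0.0
```

play_rows --targets '[[[0.36, -1, 0], [0, 0, 0], -1], [[0.36, -1, 0], [0, 0, 0], -1], [[0.36, -1, 0], [0, 0, 0], -1], [[0.36, -1, 0], [0, 0, 0], -1], [[0.36, -1, 0], [0, 0, 0], -1], [[0.36, -1, 0], [0, 0, 0], -1], [[0.36, -1, 0], [0, 0, 0], -1], [[0.36, -1, 0], [0, 0, 0], -1], [[0, 0, 0], [0, 0, 0], -1], [[0, 0, 0], [0, 0, 0], -1]]'

```text
t: 3.1
position: [0.5033, 0.1176, 0.3507]
tcp_rot: [0.0, 1.0, 0.0, -0.001]
contact_force: [0.5, -0.4, -0.6]
width: 0.0856
gripper_force: 0.0
```

```bash
python3 - <<'E'
from h import *
from station import arm
s=arm.state();print(s["t"],s["position"],s["tcp_rot"],s["joint_positions"])
c=shot("wrist","w1");print(c["K"].tolist(),(-c["R"].T@c["t"]),c["R"].tolist())
crop(c,0,0,512,384,"w1")
E
```

```text
3.1 [0.50328824 0.11756172 0.35065607] [ 1.27402300e-04  9.99999661e-01  3.75553916e-04 -7.21136174e-04] [ 0.21205462  0.1880239  -0.57670836  1.74457402  0.10761606  1.24207845
 -1.96161064]
[[297.3186396354542, 0.0, 259.1956535034576], [0.0, 297.3186396354542, 192.73784719965718], [0.0, 0.0, 1.0]] [0.57474299 0.11727473 0.49354876] [[0.0003812037415438885, -0.999999827026082, 0.00044791909631263855], [-0.9580184212061242, -0.0002367789066552408, 0.2867065548003363], [-0.2867063991497858, -0.0005384083568925362, -0.9580183457549277]]
scale 1.5625
```

View pics/w1.png

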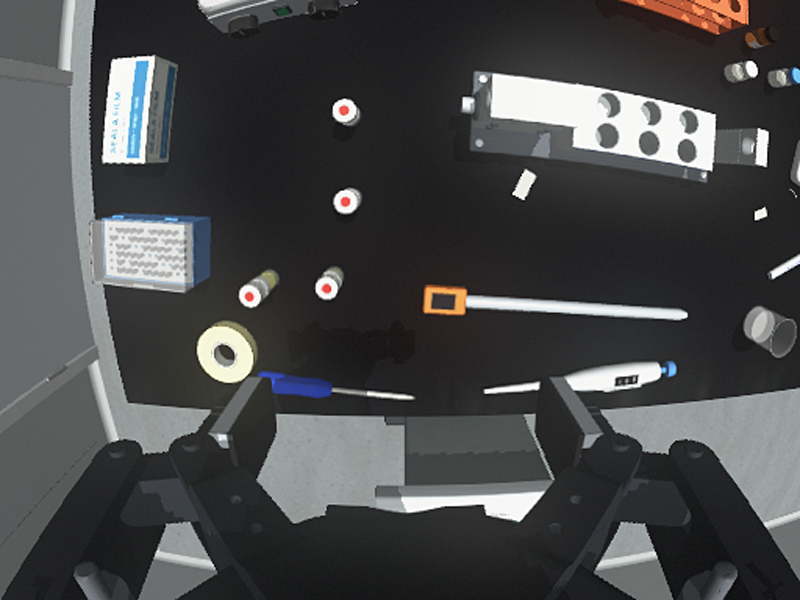

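The wrist view shows the caps (red dots) at (344,110), (346,201), (326,288) and (250,296). The well mouths are at back (608,104), (650,113), (688,121) and front (606,135), (648,144), (687,150). The grip is at (445,300) and the tip at (687,315). No other vials are in sight.

```bash
python3 - <<'E'
from h import *
np.set_printoptions(precision=4,suppress=True)
w=load("w1");c=load("scene0");a=1.5625
W=lambda u,v:ray(w,u/a,v/a,True)
C=lambda u,v:ray(c,140+u/3.3333,120+v/3.3333)
for n,p,q in[("A",(344,110),(115,311)),("B",(346,201),(160,360)),("C",(326,288),(184,426)),("D",(250,296),(91,442)),
 ("s1",(608,104),(351,206)),("s2",(650,113),(393,192)),("s3",(688,121),(435,179)),("d1",(606,135),(367,220)),("d2",(648,144),(411,206)),("d3",(687,150),(453,190)),
 ("grip",(445,300),(335,430)),("tip",(687,315),(630,316)),("should",(466,301),(364,417)),]:
    print(n,*tri(W(*p),C(*q)))
# well fit at z=.064
P=np.array([onz(w,u/a,v/a,.064,True)[:2] for u,v in[(608,104),(650,113),(688,121),(606,135),(648,144),(687,150)]])
Q=np.array([onz(c,140+u/3.3333,120+v/3.3333,.064)[:2] for u,v in[(351,206),(393,192),(435,179),(367,220),(411,206),(453,190)]])
M=np.array([[.0155,.048],[.0155,0],[.0155,-.048],[-.0155,.048],[-.0155,0],[-.0155,-.048]])
for X in(P,Q):
    f=lambda p:(p[:2]+M@np.array([[np.cos(p[2]),np.sin(p[2])],[-np.sin(p[2]),np.cos(p[2])]])-X).ravel()
    r=least_squares(f,[.62,-.1,0]);print(r.x,np.degrees(r.x[2]),f(r.x)*1e3)
for n,u,v,z in[("tape",226,352,.019),("gr",445,300,.012),("sh",466,302,.007),("tip",687,315,.007),("A",344,110,.054),("B",346,201,.054),("C",326,288,.054),("D",250,296,.075)]:print(n,onz(w,u/a,v/a,z,True))
crop(w,130,30,490,230,"w1c")
E
```

```text
A [0.6298 0.1749 0.0492] [np.float64(0.00037381742220068487), np.float64(0.00037381742220067744)]
B [0.5421 0.1737 0.0508] [np.float64(0.0004693280710032419), np.float64(0.0004693280710031906)]
C [0.4559 0.1956 0.051 ] [np.float64(0.00011155370511430403), np.float64(0.00011155370511421122)]
D [0.4545 0.2694 0.0731] [np.float64(0.0008072958847573099), np.float64(0.0008072958847572058)]
s1 [ 0.6458 -0.081   0.0587] [np.float64(0.0002516423028109625), np.float64(0.0002516423028110424)]
s2 [ 0.6426 -0.1285  0.0599] [np.float64(0.0006490835957723168), np.float64(0.0006490835957723657)]
s3 [ 0.6411 -0.1781  0.0586] [np.float64(0.0003863550138661532), np.float64(0.0003863550138663325)]
d1 [ 0.6142 -0.0788  0.0596] [np.float64(0.00020624007123086228), np.float64(0.00020624007123080097)]
d2 [ 0.6101 -0.127   0.0603] [np.float64(0.00022330638654885577), np.float64(0.00022330638654897048)]
d3 [ 0.6095 -0.1765  0.0612] [np.float64(0.00020466130703829705), np.float64(0.00020466130703838622)]
grip [0.4303 0.074  0.005 ] [np.float64(0.0010398210284510356), np.float64(0.001039821028451049)]
tip [ 0.4112 -0.2376  0.004 ] [np.float64(0.003471998190993307), np.float64(0.0034719981909931774)]
should [0.4288 0.0488 0.0068] [np.float64(0.0011296911841656872), np.float64(0.0011296911841657126)]
[ 0.6266 -0.1262 -0.0459] -2.630711572116943 [-0.5468 -0.1198  0.2588  0.0143 -0.3364 -0.0071 -0.3527 -0.5323  1.3747
 -0.3261 -0.3976  0.971 ]
[ 0.6213 -0.124  -0.0329] -1.8822363279293803 [-0.032  -0.4266  0.0471 -0.6439  1.7815 -0.4018 -0.8858 -0.7747  0.7669
 -0.2685 -1.6776  2.5155]
tape [0.3707 0.3259 0.019 ]
gr [0.4319 0.0736 0.012 ]
sh [0.4282 0.0499 0.007 ]
tip [ 0.4109 -0.2396  0.007 ]
A [0.629  0.1739 0.054 ]
B [0.5421 0.1729 0.054 ]
C [0.4568 0.1952 0.054 ]
D [0.4547 0.2679 0.075 ]
scale 2.2222222222222223
```

View pics/w1c.png

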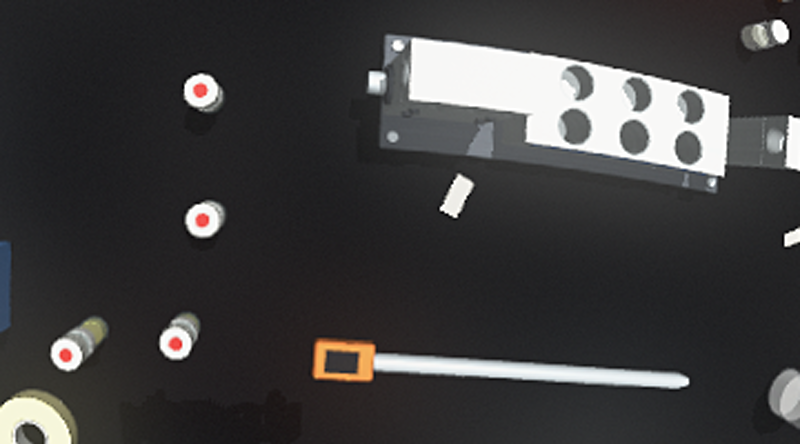

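Cap heights of 49–51 mm (A, B, C: short) and 73 mm (D: tall) match the sizes given. The wells come out 48 × 31 apart, and the carrier's yaw is about -2.6°. I take vial A at (0.629, 0.1745) first.

play_rows --targets '[[[0, 0, 0], [0, 0, 0.33], -0.1], [[0.82, -0.417, 0.8], [0, 0, 0], -0.1], [[0.82, -0.417, 0.8], [0, 0, 0], -0.1], [[0.82, -0.417, 0.8], [0, 0, 0], -0.1], [[0.82, -0.417, 0.8], [0, 0, 0], -0.1], [[0.82, -0.417, 0.8], [0, 0, 0], -0.1], [[0, 0, 1], [0, 0, 0], -0.1], [[0, 0, 1], [0, 0, 0], -0.1], [[0, 0, 1], [0, 0, 0], -0.1], [[0, 0, 1], [0, 0, 0], -0.1]]'

```text
t: 4.15
position: [0.6295, 0.1717, 0.11]
tcp_rot: [0.001, 1.0, -0.025, -0.0]
contact_force: [-0.3, -0.0, -0.5]
width: 0.0469
gripper_force: 0.0
```

```bash
cat >> h.py <<'E'
def go(x,y,z,yaw=None,key=None):
    from station import arm
    from scipy.spatial.transform import Rotation as R
    s=arm.state();q=s["tcp_rot"];r=R.from_quat([q[1],q[2],q[3],q[0]])
    X=r.as_matrix()[:,0];print("t",s["t"],"pos",s["position"].round(4),"yaw",np.degrees(np.arctan2(X[1],X[0])).round(2),"tilt",r.as_matrix()[:,2].round(4),"w",s["width"],"F",s["contact_force"].round(1))
    u=r.inv().apply(np.array([x,y,z])-s["position"])/.03
    print("units along tool now",u.round(3))
E
python3 - <<'E'
from h import *
go(.629,.1745,.028)
c=shot("wrist","w2");crop(c,0,0,512,384,"w2")
E
```

```text
t 4.15 pos [0.6295 0.1717 0.11  ] yaw -2.82 tilt [-1.0e-04 -1.4e-03 -1.0e+00] w 0.046885979505204234 F [-0.3 -0.  -0.5]
units along tool now [-0.022 -0.096  2.733]
scale 1.5625
```

View pics/w2.png

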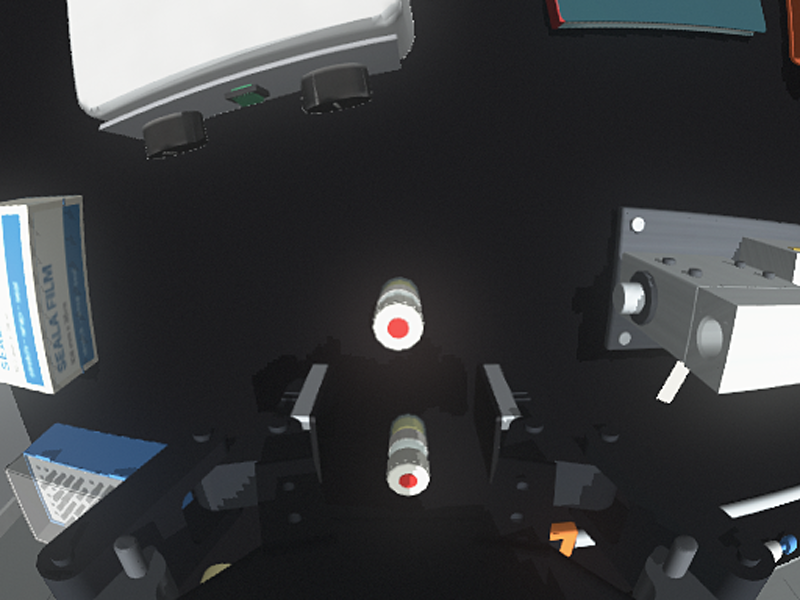

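Vial A's cap is at (398,327), centred between the fingers, and B's is at (408,480). I check A from this second place and then lower.

```bash
python3 - <<'E'
from h import *
w=load("w2");w1=load("w1");a=1.5625
print(onz(w,398/a,327/a,.054,True),tri(ray(w,398/a,327/a,True),ray(w1,344/a,110/a,True)))
print(onz(w,408/a,480/a,.054,True),tri(ray(w,408/a,480/a,True),ray(w1,346/a,201/a,True)))
E
```

```text
[0.62940833 0.17435078 0.054     ] (array([0.62912801, 0.17420583, 0.05310243]), [np.float64(0.00017759444878040788), np.float64(0.00017759444878040446)])
[0.5417132  0.17389931 0.054     ] (array([0.54206519, 0.17337726, 0.05428542]), [np.float64(0.00052066525328509), np.float64(0.0005206652532851199)])
```

play_rows --targets '[[[0, -0.09, 0.8], [0, 0, 0], -0.1], [[0, 0, 0.8], [0, 0, 0], -0.1], [[0, 0, 0.6], [0, 0, 0], -0.1], [[0, 0, 0.53], [0, 0, 0], -0.1], [[0, 0, 0], [0, 0, 0], -0.1], [[0, 0, 0], [0, 0, 0], 1], [[0, 0, 0], [0, 0, 0], 1], [[0, 0, 0], [0, 0, 0], 1], [[0, 0, 0], [0, 0, 0], 1], [[0, 0, 0], [0, 0, 0], 1]]'

```text
t: 5.2
position: [0.6305, 0.177, 0.0307]
tcp_rot: [-0.0, 1.0, -0.023, 0.001]
contact_force: [0.6, -1.4, 6.1]
width: 0.021
gripper_force: 58.9
```

```bash
python3 - <<'E'
from h import *
go(.629,.1745,.028)
c=shot("wrist","w3");crop(c,160,150,360,300,"w3")
E
```

```text
t 5.2 pos [0.6305 0.177  0.0307] yaw -2.68 tilt [ 2.2e-03  4.0e-04 -1.0e+00] w 0.02104904315889465 F [ 0.6 -1.4  6.1]
units along tool now [-0.046  0.087  0.088]
scale 4.0
```

View pics/w3.png

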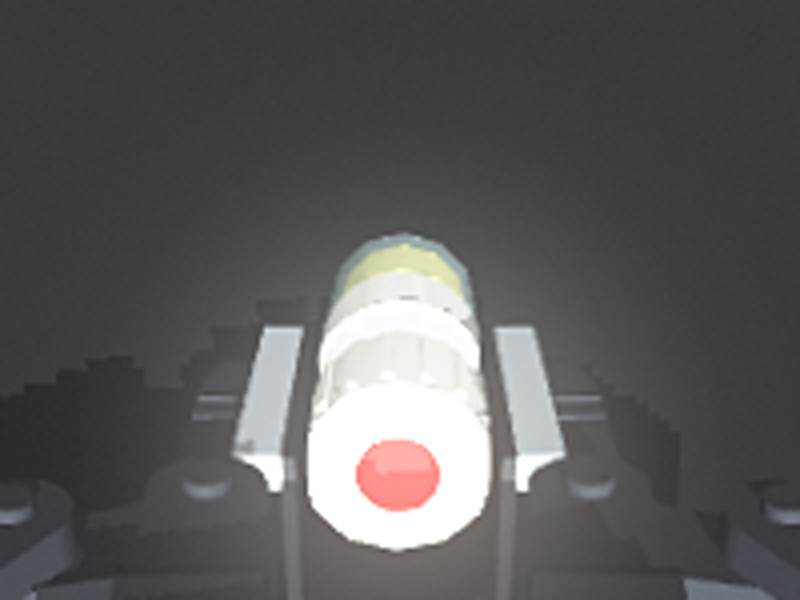

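The vial is held between the pads; its cap centre is at crop (399,468). I lift it and work out its offset in the tool frame.

play_rows --targets '[[[0, 0, -0.5], [0, 0, 0], 1], [[0, 0, -1], [0, 0, 0], 1], [[0, 0, -1], [0, 0, 0], 1], [[0, 0, -1], [0, 0, 0], 1], [[0, 0, -1], [0, 0, 0], 1], [[0, 0, 0], [0, 0, 0], 1], [[0, 0, 0], [0, 0, 0], 1], [[0, 0, 0], [0, 0, 0], 1]]'

```text
t: 6.05
position: [0.6287, 0.1763, 0.1634]
tcp_rot: [0.0, 1.0, -0.023, -0.001]
contact_force: [-1.6, -0.2, -1.3]
width: 0.0211
gripper_force: 58.7
```

```bash
python3 - <<'E'
from h import *
from station import arm
w=load("w3");print("cap world",onz(w,160+399/4,150+468/4,.054,True))
go(.629,.1745,.028);print(arm.state()["gripper_force"])
c=shot("wrist","w4");crop(c,160,150,360,300,"w4")
E
```

```text
cap world [0.63008608 0.17635297 0.054     ]
t 6.05 pos [0.6287 0.1763 0.1634] yaw -2.68 tilt [-2.e-03 -9.e-04 -1.e+00] w 0.02114259645971865 F [-1.6 -0.2 -1.3]
units along tool now [0.022 0.055 4.514]
58.73197674751282
scale 4.0
```

View pics/w4.png

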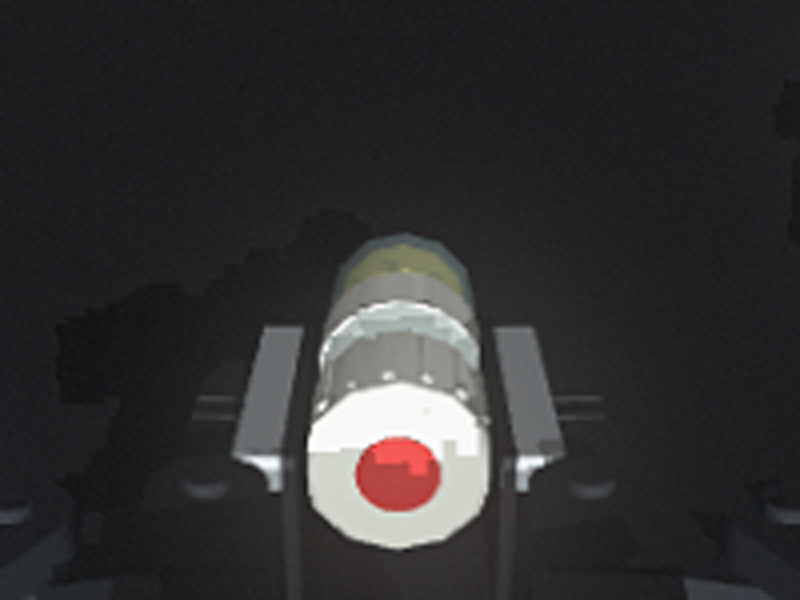

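Vial A is held squarely. I carry it high over the guide and stop above the wells to fit the carrier closely.

play_rows --targets '[[[0, 0, -1], [0, 0, 0], 1], [[0, 0, -1], [0, 0, 0], 1], [[0, 0, -1], [0, 0, 0], 1], [[-0.08, 0.92, 0], [0, 0, 0], 1], [[-0.08, 0.92, 0], [0, 0, 0], 1], [[-0.08, 0.92, 0], [0, 0, 0], 1], [[-0.08, 0.92, 0], [0, 0, 0], 1], [[-0.08, 0.92, 0], [0, 0, 0], 1], [[-0.08, 0.92, 0], [0, 0, 0], 1], [[-0.08, 0.92, 0], [0, 0, 0], 1], [[-0.08, 0.92, 0], [0, 0, 0], 1], [[-0.08, 0.92, 0], [0, 0, 0], 1], [[-0.08, 0.92, 0], [0, 0, 0], 1], [[-0.08, 0.92, 0], [0, 0, 0], 1], [[0, 0, 0], [0, 0, 0], 1], [[0, 0, 0], [0, 0, 0], 1], [[0, 0, 0], [0, 0, 0], 1]]'

```text
t: 7.8
position: [0.5889, -0.1238, 0.2537]
tcp_rot: [-0.001, 1.0, -0.023, -0.001]
contact_force: [0.0, 0.2, -0.1]
width: 0.0213
gripper_force: 58.8
```

```bash
python3 - <<'E'
from h import *
go(.629,.1745,.028)
c=shot("wrist","w5");crop(c,120,100,440,340,"w5")
E
```

```text
t 7.8 pos [ 0.5889 -0.1238  0.2537] yaw -2.58 tilt [-0.0011  0.0011 -1.    ] w 0.021308030776562008 F [ 0.   0.2 -0.1]
units along tool now [ 0.898 -9.987  7.534]
scale 2.5
```

View pics/w5.png

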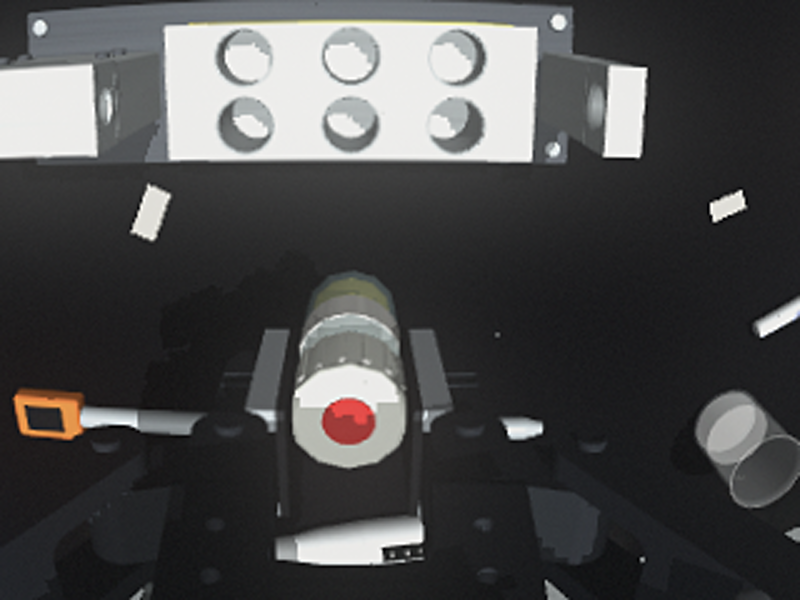

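The well mouths show clearly: the shallow row at (244,56), (350,55), (457,56) and the deep row at (246,124), (351,124), (456,124). The yellow bar is on the far side, as expected.

```bash
cat >> h.py <<'E'
M=np.array([[.0155,.048],[.0155,0],[.0155,-.048],[-.0155,.048],[-.0155,0],[-.0155,-.048]])
def fitcar(X):
    f=lambda p:(p[:2]+M@np.array([[np.cos(p[2]),np.sin(p[2])],[-np.sin(p[2]),np.cos(p[2])]])-X).ravel()
    r=least_squares(f,[.62,-.1,0]);print("carrier",r.x.round(4),np.degrees(r.x[2]).round(2),"res mm",(f(r.x)*1e3).round(1));return r.x
def carpt(x,y,p): return np.array([p[0]+np.cos(p[2])*x-np.sin(p[2])*y,p[1]+np.sin(p[2])*x+np.cos(p[2])*y])
E
python3 - <<'E'
from h import *
w=load("w5");w1=load("w1");p=[(244,56),(350,55),(457,56),(246,124),(351,124),(456,124)];p1=[(608,104),(650,113),(688,121),(606,135),(648,144),(687,150)]
for z in(.060,.064,.068):c=fitcar(np.array([onz(w,120+u/2.5,100+v/2.5,z,True)[:2] for u,v in p]))
for a,b in zip(p,p1):print(tri(ray(w,120+a[0]/2.5,100+a[1]/2.5,True),ray(w1,b[0]/1.5625,b[1]/1.5625,True))[0].round(4))
c=fitcar(np.array([onz(w,120+u/2.5,100+v/2.5,.064,True)[:2] for u,v in p]))
for m in M:print(carpt(*m,c).round(4))
x,y=carpt(.0155,-.048,c);go(x,y,.14)
v=onz(w,120+349/2.5,100+417/2.5,.2537+.0233,True);print("held cap",v)
E
```

```text
carrier [ 0.6268 -0.127  -0.0436] -2.5 res mm [-0.3 -0.2 -0.2 -0.3 -0.2  0.1  0.  -0.1  0.4  0.1  0.2  0.3]
carrier [ 0.6272 -0.127  -0.0436] -2.5 res mm [-0.1  0.4  0.  -0.3 -0.  -0.5 -0.1  0.5  0.2  0.1 -0.  -0.2]
carrier [ 0.6276 -0.1271 -0.0436] -2.5 res mm [ 0.1  0.9  0.2 -0.3  0.2 -1.  -0.3  1.1  0.1  0.1 -0.2 -0.8]
[ 0.645  -0.0798  0.0621]
[ 0.6423 -0.1275  0.0627]
[ 0.6405 -0.1754  0.0632]
[ 0.6138 -0.0784  0.0611]
[ 0.6105 -0.1267  0.0609]
[ 0.6095 -0.1741  0.0642]
carrier [ 0.6272 -0.127  -0.0436] -2.5 res mm [-0.1  0.4  0.  -0.3 -0.  -0.5 -0.1  0.5  0.2  0.1 -0.  -0.2]
[ 0.6448 -0.0798]
[ 0.6427 -0.1277]
[ 0.6406 -0.1757]
[ 0.6138 -0.0784]
[ 0.6117 -0.1264]
[ 0.6096 -0.1743]
t 7.85 pos [ 0.589  -0.1237  0.2539] yaw -2.56 tilt [-7.e-04  1.e-03 -1.e+00] w 0.021037042790581176 F [0.8 0.9 0.3]
units along tool now [1.799 1.659 3.794]
held cap [ 0.58860187 -0.12446551  0.277     ]
```

play_rows --targets '[[[0.9, 0.82, 0.5], [0, 0, 0], 1], [[0.9, 0.82, 0.5], [0, 0, 0], 1], [[0, 0, 1], [0, 0, 0], 1], [[0, 0, 1], [0, 0, 0], 1], [[0, 0, 1], [0, 0, 0], 1], [[0, 0, 0.6], [0, 0, 0], 1], [[0, 0, 0.4], [0, 0, 0], 1], [[0, 0, 0], [0, 0, 0], 1], [[0, 0, 0], [0, 0, 0], 1], [[0, 0, 0], [0, 0, 0], 1]]'

```text
t: 8.85
position: [0.6417, -0.1768, 0.1059]
tcp_rot: [0.0, 1.0, -0.023, 0.001]
contact_force: [-0.7, -0.6, -0.8]
width: 0.021
gripper_force: 58.8
```

```bash
python3 - <<'E'
from h import *
go(.6409,-.1751,.0707)
c=shot("wrist","w6");crop(c,140,80,380,260,"w6")
E
```

```text
t 8.85 pos [ 0.6417 -0.1768  0.1059] yaw -2.66 tilt [ 2.5e-03 -6.0e-04 -1.0e+00] w 0.021030698465310114 F [-0.7 -0.6 -0.8]
units along tool now [-0.032 -0.056  1.173]
scale 3.3333333333333335
```

View pics/w6.png

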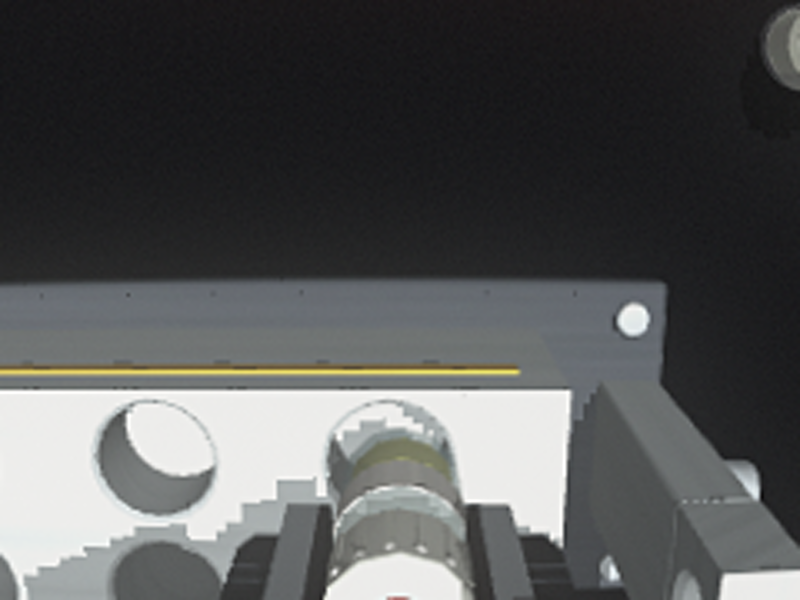

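The vial hangs just above well 3 (hole centre at crop (390,457), vial about (401,465)). It needs about 1.5 mm towards +y, which agrees with the pose reading. I average a few readings to settle it.

```bash
cat >> h.py <<'E'
def avg(n=5):
    from station import arm
    P=[]
    for i in range(n): arm.capture("wrist");P.append(arm.state()["position"])
    P=np.array(P);print("avg",P.mean(0).round(4),"sd",P.std(0).round(4));return P.mean(0)
def to(x,y,z,yaw):
    d=(np.array([x,y,z])-avg())/.03;a=np.radians(yaw)
    print("units",(np.array([np.cos(a)*d[0]+np.sin(a)*d[1],np.sin(a)*d[0]-np.cos(a)*d[1],-d[2]])).round(3))
E
python3 - <<'E'
from h import *
to(.6409,-.1751,.0707,-2.6)
w=load("w6");print(onz(w,140+390/3.3333,80+457/3.3333,.064,True))
E
```

```text
avg [ 0.6411 -0.1771  0.1053] sd [0.0002 0.     0.0003]
units [-0.009 -0.066  1.155]
[ 0.64109879 -0.17577965  0.064     ]
```

play_rows --targets '[[[0, -0.06, 0], [0, 0, 0], 1], [[0, 0, 0.1], [0, 0, 0], 1], [[0, 0, 0.2], [0, 0, 0], 1], [[0, 0, 0.2], [0, 0, 0], 1], [[0, 0, 0.2], [0, 0, 0], 1], [[0, 0, 0.2], [0, 0, 0], 1], [[0, 0, 0.2], [0, 0, 0], 1], [[0, 0, 0], [0, 0, 0], 1]]'

```text
t: 9.95
position: [0.6408, -0.1751, 0.071]
tcp_rot: [-0.0, 1.0, -0.023, -0.0]
contact_force: [-0.6, -0.5, -0.1]
width: 0.0213
gripper_force: 58.7
```

play_rows --targets '[[[0, 0, 0], [0, 0, 0], 0.13], [[0, 0, 0], [0, 0, 0], 0.13], [[0, 0, 0], [0, 0, 0], 0.13], [[0, 0, -0.5], [0, 0, 0], 0.13], [[0, 0, -0.5], [0, 0, 0], 0.13], [[0, 0, -1], [0, 0, 0], 0.13], [[0, 0, -1], [0, 0, 0], -0.1], [[0, 0, -1], [0, 0, 0], -0.1], [[-0.32, -0.955, 0], [0, 0, 0], -0.1], [[-0.32, -0.955, 0], [0, 0, 0], -0.1], [[-0.32, -0.955, 0], [0, 0, 0], -0.1], [[-0.32, -0.955, 0], [0, 0, 0], -0.1], [[-0.32, -0.955, 0], [0, 0, 0], -0.1], [[-0.32, -0.955, 0], [0, 0, 0], -0.1], [[-0.32, -0.955, 0], [0, 0, 0], -0.1], [[-0.32, -0.955, 0], [0, 0, 0], -0.1], [[-0.32, -0.955, 0], [0, 0, 0], -0.1], [[-0.32, -0.955, 0], [0, 0, 0], -0.1], [[-0.32, -0.955, 0], [0, 0, 0], -0.1], [[-0.32, -0.955, 0], [0, 0, 0], -0.1]]'

```text
t: 11.95
position: [0.5418, 0.175, 0.1933]
tcp_rot: [-0.0, 1.0, -0.023, 0.001]
contact_force: [-0.2, 0.2, 0.2]
width: 0.0465
gripper_force: 0.0
```

play_rows --targets '[[[0, 0, 1], [0, 0, 0], -0.1], [[0, 0, 1], [0, 0, 0], -0.1], [[0, 0, 0.7], [0, 0, 0], -0.1], [[0, 0, 0], [0, 0, 0], -0.1], [[0, 0, 0], [0, 0, 0], -0.1]]'

```text
t: 12.45
position: [0.5424, 0.1741, 0.1118]
tcp_rot: [-0.0, 1.0, -0.023, 0.001]
contact_force: [-0.4, 0.4, 0.1]
width: 0.0466
gripper_force: 0.0
```

```bash
cat >> h.py <<'E'
def reds(c,z,fish=True):
    "red cap dots in a picture, put at height z"
    im=cv2.cvtColor(c["color"],cv2.COLOR_RGB2HSV);m=((im[...,0]<8)|(im[...,0]>172))&(im[...,1]>110)&(im[...,2]>80)
    n,l,s,ce=cv2.connectedComponentsWithStats(m.astype(np.uint8))
    for i in range(1,n):
        if s[i,4]>12: print("red",s[i,4],ce[i].round(1),onz(c,*ce[i],z,fish).round(4))
E
python3 - <<'E'
from h import *
to(.542,.1735,.0285,-2.6)
c=shot("wrist","w7");reds(c,.054)
E
```

```text
avg [0.5428 0.1741 0.1122] sd [0.0002 0.0001 0.0002]
units [-0.025  0.02   2.789]
red 122 [258.2 209.3] [0.5418 0.1742 0.054 ]
red 80 [237.8 305.1] [0.4566 0.1955 0.054 ]
```

play_rows --targets '[[[-0.02, 0, 0.8], [0, 0, 0], -0.1], [[0, 0, 0.8], [0, 0, 0], -0.1], [[0, 0, 0.6], [0, 0, 0], -0.1], [[0, 0, 0.5], [0, 0, 0], -0.1], [[0, 0, 0], [0, 0, 0], -0.1], [[0, 0, 0], [0, 0, 0], 1], [[0, 0, 0], [0, 0, 0], 1], [[0, 0, 0], [0, 0, 0], 1], [[0, 0, 0], [0, 0, 0], 1], [[0, 0, 0], [0, 0, 0], 1]]'

```text
t: 13.75
position: [0.542, 0.1741, 0.0304]
tcp_rot: [-0.0, 1.0, -0.023, 0.001]
contact_force: [-0.2, -0.3, 6.6]
width: 0.0207
gripper_force: 59.0
```

```bash
python3 - <<'E'
from h import *
avg(3)
E
```

```text
avg [0.542  0.1741 0.0304] sd [0. 0. 0.]
```

play_rows --targets '[[[0, 0, -0.5], [0, 0, 0], 1], [[0, 0, -1], [0, 0, 0], 1], [[0, 0, -1], [0, 0, 0], 1], [[0, 0, -1], [0, 0, 0], 1], [[0, 0, -1], [0, 0, 0], 1], [[0, 0, -1], [0, 0, 0], 1], [[0.345, 0.897, 0], [0, 0, 0], 1], [[0.345, 0.897, 0], [0, 0, 0], 1], [[0.345, 0.897, 0], [0, 0, 0], 1], [[0.345, 0.897, 0], [0, 0, 0], 1], [[0.345, 0.897, 0], [0, 0, 0], 1], [[0.345, 0.897, 0], [0, 0, 0], 1], [[0.345, 0.897, 0], [0, 0, 0], 1], [[0.345, 0.897, 0], [0, 0, 0], 1], [[0.345, 0.897, 0], [0, 0, 0], 1], [[0.345, 0.897, 0], [0, 0, 0], 1], [[0.345, 0.897, 0], [0, 0, 0], 1], [[0, 0, 0.8], [0, 0, 0], 1], [[0, 0, 0.8], [0, 0, 0], 1], [[0, 0, 0], [0, 0, 0], 1]]'

```text
t: 15.9
position: [0.6382, -0.1274, 0.1435]
tcp_rot: [-0.001, 1.0, -0.024, -0.003]
contact_force: [0.1, -0.2, -0.4]
width: 0.0212
gripper_force: 58.7
```

```bash
python3 - <<'E'
from h import *
to(.643,-.127,.0707,-2.6)
p=avg(1)
c=shot("wrist","w8");reds(c,p[2]+.0233)
E
```

```text
avg [ 0.6412 -0.1271  0.1473] sd [0.0009 0.0001 0.001 ]
units [ 0.061 -0.005  2.554]
avg [ 0.6418 -0.1271  0.1481] sd [0. 0. 0.]
red 1041 [265.1  23.5] [ 0.7473 -0.1348  0.1714]
red 53 [287.5   4.5] [ 0.7556 -0.1443  0.1714]
red 190 [365.4   7.7] [ 0.7558 -0.1773  0.1714]
red 284 [395.    9.8] [ 0.7565 -0.1914  0.1714]
red 17 [416.8   5.9] [ 0.7603 -0.203   0.1714]
red 144 [321.2  14. ] [ 0.7515 -0.1578  0.1714]
red 17 [358.9  13.3] [ 0.7529 -0.1742  0.1714]
red 34 [310.8  18.6] [ 0.7493 -0.1534  0.1714]
red 117 [301.5  25.5] [ 0.7462 -0.1494  0.1714]
red 86 [326.8  27.8] [ 0.7454 -0.1597  0.1714]
red 335 [379.7  39.3] [ 0.7418 -0.1827  0.1714]
red 58 [354.3  40.8] [ 0.7403 -0.1711  0.1714]
red 46 [494.5 199.5] [ 0.6675 -0.2566  0.1714]
red 126 [327.  209.6] [ 0.6683 -0.1584  0.1714]
red 305 [259.2 266.6] [ 0.6416 -0.1275  0.1714]
red 16 [ 35.9 330. ] [0.583  0.0344 0.1714]
```

play_rows --targets '[[[0.03, 0, 0.7], [0, 0, 0], 1], [[0, 0, 0.5], [0, 0, 0], 1], [[0, 0, 0.3], [0, 0, 0], 1], [[0, 0, 0], [0, 0, 0], 1], [[0, 0, 0], [0, 0, 0], 1], [[0, 0, 0], [0, 0, 0], 1]]'

```text
t: 16.85
position: [0.6425, -0.1273, 0.1021]
tcp_rot: [0.0, 1.0, -0.023, 0.001]
contact_force: [-0.5, 0.1, 0.1]
width: 0.0206
gripper_force: 58.7
```

```bash
python3 - <<'E'
from h import *
print("A",onz(load("w8"),327,209.6,.094,True))
to(.643,-.127,.0707,-2.6)
E
```

```text
A [ 0.63963617 -0.17615929  0.094     ]
avg [ 0.6423 -0.1274  0.102 ] sd [0.0001 0.     0.0001]
units [ 0.023 -0.014  1.045]
```

play_rows --targets '[[[0.02, -0.01, 0.2], [0, 0, 0], 1], [[0, 0, 0.2], [0, 0, 0], 1], [[0, 0, 0.2], [0, 0, 0], 1], [[0, 0, 0.2], [0, 0, 0], 1], [[0, 0, 0.22], [0, 0, 0], 1], [[0, 0, 0], [0, 0, 0], 1], [[0, 0, 0], [0, 0, 0], 1]]'

```text
t: 17.8
position: [0.6427, -0.127, 0.0706]
tcp_rot: [-0.0, 1.0, -0.023, 0.0]
contact_force: [0.7, 0.4, -0.3]
width: 0.021
gripper_force: 58.8
```

play_rows --targets '[[[0, 0, 0], [0, 0, 0], 0.13], [[0, 0, 0], [0, 0, 0], 0.13], [[0, 0, 0], [0, 0, 0], 0.13], [[0, 0, -0.5], [0, 0, 0], 0.13], [[0, 0, -0.5], [0, 0, 0], 0.13], [[0, 0, -1], [0, 0, 0], 0.13], [[0, 0, -1], [0, 0, 0], -0.1], [[0, 0, -1], [0, 0, 0], -0.1], [[-0.557, -0.871, 0], [0, 0, 0], -0.1], [[-0.557, -0.871, 0], [0, 0, 0], -0.1], [[-0.557, -0.871, 0], [0, 0, 0], -0.1], [[-0.557, -0.871, 0], [0, 0, 0], -0.1], [[-0.557, -0.871, 0], [0, 0, 0], -0.1], [[-0.557, -0.871, 0], [0, 0, 0], -0.1], [[-0.557, -0.871, 0], [0, 0, 0], -0.1], [[-0.557, -0.871, 0], [0, 0, 0], -0.1], [[-0.557, -0.871, 0], [0, 0, 0], -0.1], [[-0.557, -0.871, 0], [0, 0, 0], -0.1], [[-0.557, -0.871, 0], [0, 0, 0], -0.1], [[-0.557, -0.871, 0], [0, 0, 0], -0.1]]'

```text
t: 19.8
position: [0.4566, 0.1968, 0.1925]
tcp_rot: [-0.0, 1.0, -0.023, 0.001]
contact_force: [1.1, 0.7, 0.3]
width: 0.0471
gripper_force: 0.0
```

play_rows --targets '[[[0, 0, 1], [0, 0, 0], -0.1], [[0, 0, 0.9], [0, 0, 0], -0.1], [[0, 0, 0.6], [0, 0, 0], -0.1], [[0, 0, 0], [0, 0, 0], -0.1], [[0, 0, 0], [0, 0, 0], -0.1], [[0, 0, 0], [0, 0, 0], -0.1]]'

```text
t: 20.4
position: [0.4579, 0.196, 0.1174]
tcp_rot: [-0.0, 1.0, -0.023, 0.001]
contact_force: [0.7, -0.3, 0.5]
width: 0.0473
gripper_force: 0.0
```

```bash
python3 - <<'E'
from h import *
to(.4567,.1954,.0285,-2.6)
c=shot("wrist","w9");reds(c,.054);reds(c,.075)
E
```

```text
avg [0.4576 0.1957 0.1169] sd [0.0002 0.0001 0.0003]
units [-0.028  0.011  2.946]
red 120 [258.8 206.8] [0.4567 0.1954 0.054 ]
red 124 [153.7 223.5] [0.4463 0.2781 0.054 ]
red 120 [258.8 206.8] [0.464 0.195 0.075]
red 124 [153.7 223.5] [0.4546 0.2693 0.075 ]
```

play_rows --targets '[[[-0.03, 0, 0.9], [0, 0, 0], -0.1], [[0, 0, 0.9], [0, 0, 0], -0.1], [[0, 0, 0.6], [0, 0, 0], -0.1], [[0, 0, 0.5], [0, 0, 0], -0.1], [[0, 0, 0], [0, 0, 0], -0.1], [[0, 0, 0], [0, 0, 0], 1], [[0, 0, 0], [0, 0, 0], 1], [[0, 0, 0], [0, 0, 0], 1], [[0, 0, 0], [0, 0, 0], 1], [[0, 0, 0], [0, 0, 0], 1]]'

```text
t: 21.7
position: [0.4568, 0.1959, 0.0297]
tcp_rot: [-0.0, 1.0, -0.023, 0.001]
contact_force: [-0.6, 0.5, 6.7]
width: 0.0209
gripper_force: 58.8
```

play_rows --targets '[[[0, 0, -0.5], [0, 0, 0], 1], [[0, 0, -1], [0, 0, 0], 1], [[0, 0, -1], [0, 0, 0], 1], [[0, 0, -1], [0, 0, 0], 1], [[0, 0, -1], [0, 0, 0], 1], [[0, 0, -1], [0, 0, 0], 1], [[0.607, 0.805, 0], [0, 0, 0], 1], [[0.607, 0.805, 0], [0, 0, 0], 1], [[0.607, 0.805, 0], [0, 0, 0], 1], [[0.607, 0.805, 0], [0, 0, 0], 1], [[0.607, 0.805, 0], [0, 0, 0], 1], [[0.607, 0.805, 0], [0, 0, 0], 1], [[0.607, 0.805, 0], [0, 0, 0], 1], [[0.607, 0.805, 0], [0, 0, 0], 1], [[0.607, 0.805, 0], [0, 0, 0], 1], [[0.607, 0.805, 0], [0, 0, 0], 1], [[0.607, 0.805, 0], [0, 0, 0], 1], [[0, 0, 0], [0, 0, 0], 1], [[0, 0, 0], [0, 0, 0], 1], [[0, 0, 0], [0, 0, 0], 1]]'

```text
t: 23.7
position: [0.643, -0.0777, 0.1942]
tcp_rot: [-0.0, 1.0, -0.023, -0.0]
contact_force: [0.1, 0.6, 1.5]
width: 0.0211
gripper_force: 58.7
```

```bash
python3 - <<'E'
from h import *
to(.645,-.0793,.0707,-2.6)
p=avg(1)
c=shot("wrist","w10");reds(c,p[2]+.0233)
E
```

```text
avg [ 0.6433 -0.0779  0.1942] sd [0.0001 0.0003 0.0001]
units [0.06  0.043 4.116]
avg [ 0.6435 -0.0785  0.194 ] sd [0. 0. 0.]
red 431 [333.4  11.6] [ 0.7545 -0.1143  0.2173]
red 15 [369.1   0.5] [ 0.761  -0.1306  0.2173]
red 1791 [339.1  39.7] [ 0.7421 -0.1159  0.2173]
red 385 [418.   24.8] [ 0.7526 -0.1537  0.2173]
red 251 [395.   26.5] [ 0.7502 -0.1418  0.2173]
red 23 [435.8  30.4] [ 0.7514 -0.1633  0.2173]
red 89 [315.  190.1] [ 0.6791 -0.1043  0.2173]
red 80 [368.3 191. ] [ 0.6777 -0.1285  0.2173]
red 33 [496.2 189. ] [ 0.6753 -0.2079  0.2173]
red 310 [259.1 267.1] [ 0.6431 -0.0789  0.2173]
red 15 [ 34.1 318.8] [0.5957 0.0786 0.2173]
```

play_rows --targets '[[[0.05, 0.03, 0.8], [0, 0, 0], 1], [[0, 0, 0.8], [0, 0, 0], 1], [[0, 0, 0.8], [0, 0, 0], 1], [[0, 0, 0.5], [0, 0, 0], 1], [[0, 0, 0.2], [0, 0, 0], 1], [[0, 0, 0], [0, 0, 0], 1], [[0, 0, 0], [0, 0, 0], 1], [[0, 0, 0], [0, 0, 0], 1]]'

```text
t: 24.85
position: [0.646, -0.0801, 0.1021]
tcp_rot: [0.0, 1.0, -0.023, 0.001]
contact_force: [0.3, 0.5, -0.3]
width: 0.0208
gripper_force: 58.7
```

```bash
python3 - <<'E'
from h import *
to(.645,-.0793,.0700,-2.6)
E
```

```text
avg [ 0.6456 -0.0802  0.1016] sd [0.0002 0.     0.0002]
units [-0.02  -0.029  1.054]
```

play_rows --targets '[[[-0.02, -0.02, 0.2], [0, 0, 0], 1], [[0, 0, 0.2], [0, 0, 0], 1], [[0, 0, 0.2], [0, 0, 0], 1], [[0, 0, 0.2], [0, 0, 0], 1], [[0, 0, 0.22], [0, 0, 0], 1], [[0, 0, 0], [0, 0, 0], 1], [[0, 0, 0], [0, 0, 0], 1]]'

```text
t: 25.8
position: [0.6446, -0.0794, 0.0699]
tcp_rot: [-0.0, 1.0, -0.023, 0.0]
contact_force: [0.6, -1.0, 0.4]
width: 0.0212
gripper_force: 58.9
```

play_rows --targets '[[[0, 0, 0], [0, 0, 0], 0.13], [[0, 0, 0], [0, 0, 0], 0.13], [[0, 0, 0], [0, 0, 0], 0.13], [[0, 0, -0.5], [0, 0, 0], 0.13], [[0, 0, -0.5], [0, 0, 0], 0.13], [[0, 0, -1], [0, 0, 0], 0.13], [[0, 0, -1], [0, 0, 0], -0.1], [[0, 0, -1], [0, 0, 0], -0.1], [[-0.57, -0.943, 0], [0, 0, 0], -0.1], [[-0.57, -0.943, 0], [0, 0, 0], -0.1], [[-0.57, -0.943, 0], [0, 0, 0], -0.1], [[-0.57, -0.943, 0], [0, 0, 0], -0.1], [[-0.57, -0.943, 0], [0, 0, 0], -0.1], [[-0.57, -0.943, 0], [0, 0, 0], -0.1], [[-0.57, -0.943, 0], [0, 0, 0], -0.1], [[-0.57, -0.943, 0], [0, 0, 0], -0.1], [[-0.57, -0.943, 0], [0, 0, 0], -0.1], [[-0.57, -0.943, 0], [0, 0, 0], -0.1], [[-0.57, -0.943, 0], [0, 0, 0], -0.1], [[-0.57, -0.943, 0], [0, 0, 0], -0.1]]'

```text
t: 27.8
position: [0.4551, 0.2706, 0.192]
tcp_rot: [-0.0, 1.0, -0.023, 0.001]
contact_force: [-0.4, 0.2, 0.9]
width: 0.0469
gripper_force: 0.0
```

play_rows --targets '[[[0, 0, 0.9], [0, 0, 0], -0.1], [[0, 0, 0.9], [0, 0, 0], -0.1], [[0, 0, 0], [0, 0, 0], -0.1], [[0, 0, 0], [0, 0, 0], -0.1], [[0, 0, 0], [0, 0, 0], -0.1]]'

```text
t: 28.3
position: [0.4565, 0.2698, 0.1381]
tcp_rot: [-0.001, 1.0, -0.024, 0.001]
contact_force: [0.3, 0.4, -0.3]
width: 0.0469
gripper_force: 0.0
```

```bash
python3 - <<'E'
from h import *
to(.4546,.2691,.0495,-2.6)
c=shot("wrist","w11");reds(c,.075)
w1=load("w1");u=proj(c,[.4546,.2691,.075],True);print(u)
E
```

```text
avg [0.4562 0.2694 0.1375] sd [0.0002 0.0001 0.0004]
units [-0.053  0.013  2.932]
red 121 [258.9 208. ] [0.4545 0.2691 0.075 ]
[258.91737542 207.93668858]
```

play_rows --targets '[[[-0.05, 0, 0.9], [0, 0, 0], -0.1], [[0, 0, 0.9], [0, 0, 0], -0.1], [[0, 0, 0.6], [0, 0, 0], -0.1], [[0, 0, 0.5], [0, 0, 0], -0.1], [[0, 0, 0], [0, 0, 0], -0.1], [[0, 0, 0], [0, 0, 0], 1], [[0, 0, 0], [0, 0, 0], 1], [[0, 0, 0], [0, 0, 0], 1], [[0, 0, 0], [0, 0, 0], 1], [[0, 0, 0], [0, 0, 0], 1]]'

```text
t: 29.6
position: [0.4547, 0.2698, 0.0502]
tcp_rot: [-0.001, 1.0, -0.023, 0.001]
contact_force: [-0.1, 0.8, 7.2]
width: 0.0206
gripper_force: 59.0
```

play_rows --targets '[[[0, 0, -0.5], [0, 0, 0], 1], [[0, 0, -1], [0, 0, 0], 1], [[0, 0, -1], [0, 0, 0], 1], [[0, 0, -1], [0, 0, 0], 1], [[0, 0, -1], [0, 0, 0], 1], [[0, 0, -1], [0, 0, 0], 1], [[0.417, 0.923, 0], [0, 0, 0], 1], [[0.417, 0.923, 0], [0, 0, 0], 1], [[0.417, 0.923, 0], [0, 0, 0], 1], [[0.417, 0.923, 0], [0, 0, 0], 1], [[0.417, 0.923, 0], [0, 0, 0], 1], [[0.417, 0.923, 0], [0, 0, 0], 1], [[0.417, 0.923, 0], [0, 0, 0], 1], [[0.417, 0.923, 0], [0, 0, 0], 1], [[0.417, 0.923, 0], [0, 0, 0], 1], [[0.417, 0.923, 0], [0, 0, 0], 1], [[0.417, 0.923, 0], [0, 0, 0], 1], [[0.417, 0.923, 0], [0, 0, 0], 1], [[0.417, 0.923, 0], [0, 0, 0], 1], [[0.417, 0.923, 0], [0, 0, 0], 1]]'

```text
t: 31.6
position: [0.6107, -0.1272, 0.215]
tcp_rot: [-0.0, 1.0, -0.023, -0.0]
contact_force: [0.2, 0.9, -0.5]
width: 0.0212
gripper_force: 58.8
```

play_rows --targets '[[[0, 0, 0.9], [0, 0, 0], 1], [[0, 0, 0.6], [0, 0, 0], 1], [[0, 0, 0.3], [0, 0, 0], 1], [[0, 0, 0], [0, 0, 0], 1], [[0, 0, 0], [0, 0, 0], 1], [[0, 0, 0], [0, 0, 0], 1], [[0, 0, 0], [0, 0, 0], 1]]'

```text
t: 32.3
position: [0.6113, -0.1261, 0.1613]
tcp_rot: [0.0, 1.0, -0.023, 0.001]
contact_force: [-0.1, -0.3, -0.1]
width: 0.0213
gripper_force: 58.8
```

```bash
python3 - <<'E'
from h import *
to(.6119,-.1259,.0705,-2.6)
p=avg(1)
c=shot("wrist","w12");reds(c,p[2]+.0235);reds(c,.094)
crop(c,140,120,380,300,"w12")
E
```

```text
avg [ 0.611  -0.1262  0.1607] sd [0.0001 0.     0.0002]
units [ 0.03  -0.01   3.008]
avg [ 0.6108 -0.1262  0.1603] sd [0. 0. 0.]
red 750 [283.9   5.8] [ 0.7238 -0.1418  0.1838]
red 18 [327.1   2.6] [ 0.7256 -0.1596  0.1838]
red 24 [338.4   4.5] [ 0.725  -0.1644  0.1838]
red 352 [374.9  11.6] [ 0.7232 -0.1804  0.1838]
red 70 [346.1  13.6] [ 0.7211 -0.1674  0.1838]
red 42 [359.7  14.7] [ 0.7211 -0.1733  0.1838]
red 127 [193.  162.5] [ 0.6608 -0.1014  0.1838]
red 131 [257.6 162. ] [ 0.6595 -0.1282  0.1838]
red 129 [325.5 163.2] [ 0.6579 -0.1564  0.1838]
red 46 [492.5 172.5] [ 0.6517 -0.2503  0.1838]
red 313 [259.1 267.8] [ 0.6101 -0.1265  0.1838]
red 750 [283.9   5.8] [ 0.7553 -0.1507  0.094 ]
red 18 [327.1   2.6] [ 0.7585 -0.1819  0.094 ]
red 24 [338.4   4.5] [ 0.7575 -0.1903  0.094 ]
red 352 [374.9  11.6] [ 0.7543 -0.2184  0.094 ]
red 70 [346.1  13.6] [ 0.7505 -0.1955  0.094 ]
red 42 [359.7  14.7] [ 0.7505 -0.206   0.094 ]
red 127 [193.  162.5] [ 0.6449 -0.08    0.094 ]
red 131 [257.6 162. ] [ 0.6426 -0.127   0.094 ]
red 129 [325.5 163.2] [ 0.6398 -0.1762  0.094 ]
red 46 [492.5 172.5] [ 0.6289 -0.3408  0.094 ]
red 313 [259.1 267.8] [ 0.5561 -0.1239  0.094 ]
scale 3.3333333333333335
```

View pics/w12.png

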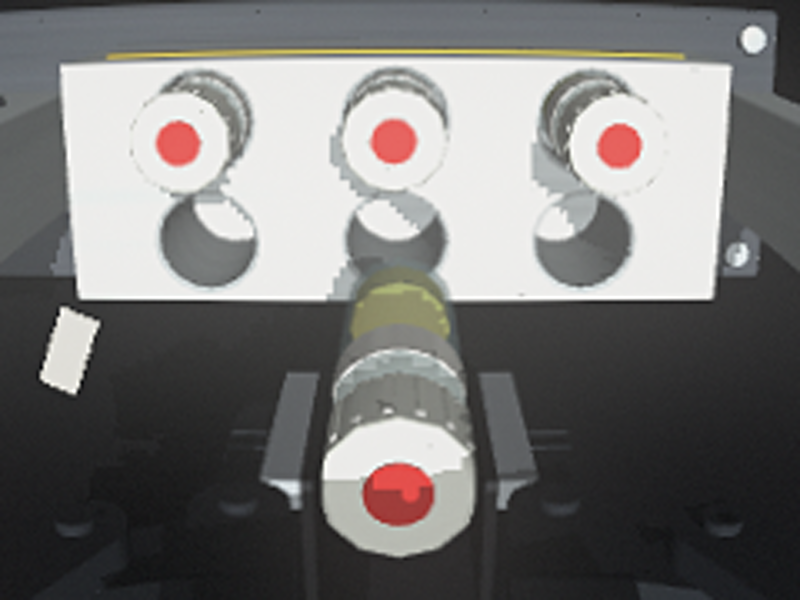

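All three short vials stand in the shallow row, with caps at (178,143), (394,142), (619,146). The tall one hangs in front of deep_2, whose hole is at (396,240).

play_rows --targets '[[[0.04, 0, 0.6], [0, 0, 0], 1], [[0, 0, 0.4], [0, 0, 0], 1], [[0, 0, 0.2], [0, 0, 0], 1], [[0, 0, 0], [0, 0, 0], 1], [[0, 0, 0], [0, 0, 0], 1], [[0, 0, 0], [0, 0, 0], 1]]'

```text
t: 33.25
position: [0.6124, -0.1262, 0.1248]
tcp_rot: [0.0, 1.0, -0.023, 0.001]
contact_force: [0.0, 0.4, 0.4]
width: 0.0212
gripper_force: 58.8
```

```bash
python3 - <<'E'
from h import *
to(.6122,-.1261,.0700,-2.6)
E
```

```text
avg [ 0.6122 -0.1263  0.1247] sd [0.0001 0.     0.0001]
units [-0.002 -0.005  1.823]
```

play_rows --targets '[[[0, 0, 0.2], [0, 0, 0], 1], [[0, 0, 0.2], [0, 0, 0], 1], [[0, 0, 0.2], [0, 0, 0], 1], [[0, 0, 0.25], [0, 0, 0], 1], [[0, 0, 0.25], [0, 0, 0], 1], [[0, 0, 0.25], [0, 0, 0], 1], [[0, 0, 0.25], [0, 0, 0], 1], [[0, 0, 0.2], [0, 0, 0], 1], [[0, 0, 0], [0, 0, 0], 1], [[0, 0, 0], [0, 0, 0], 1]]'

```text
t: 34.5
position: [0.6118, -0.1261, 0.0698]
tcp_rot: [-0.0, 1.0, -0.023, -0.0]
contact_force: [-0.3, 0.7, -1.1]
width: 0.0214
gripper_force: 59.1
```

play_rows --targets '[[[0, 0, 0], [0, 0, 0], 0.13], [[0, 0, 0], [0, 0, 0], 0.13], [[0, 0, 0], [0, 0, 0], 0.13], [[0, 0, -0.5], [0, 0, 0], 0.13], [[0, 0, -0.5], [0, 0, 0], 0.13], [[0, 0, -1], [0, 0, 0], 0.13], [[0, 0, -1], [0, 0, 0], 0.13], [[0, 0, -1], [0, 0, 0], 0.13], [[-0.806, -0.135, 0], [0, 0, 0], 0], [[-0.806, -0.135, 0], [0, 0, 0], 0], [[-0.806, -0.135, 0], [0, 0, 0], 0], [[-0.806, -0.135, 0], [0, 0, 0], 0], [[-0.806, -0.135, 0], [0, 0, 0], 0], [[-0.806, -0.135, 0], [0, 0, 0], 0], [[-0.806, -0.135, 0], [0, 0, 0], 0], [[-0.806, -0.135, 0], [0, 0, 0], 0]]'

```text
t: 36.1
position: [0.4198, -0.0846, 0.1916]
tcp_rot: [0.001, 1.0, -0.023, 0.001]
contact_force: [0.1, -0.6, -0.2]
width: 0.0431
gripper_force: 0.0
```

play_rows --targets '[[[0, 0, 0], [0, 0, -0.93], 0], [[0, 0, 0], [0, 0, -0.93], 0], [[0, 0, 0], [0, 0, -0.93], 0], [[0, 0, 0], [0, 0, -0.93], 0], [[0, 0, 0], [0, 0, -0.93], 0], [[0, 0, 0], [0, 0, -0.93], 0], [[0, 0, 0], [0, 0, -0.93], 0], [[0, 0, 0], [0, 0, -0.93], 0], [[0, 0, 0], [0, 0, -0.93], 0], [[0, 0, 0], [0, 0, -0.93], 0], [[0, 0, 0], [0, 0, -0.93], 0], [[0, 0, 0], [0, 0, -0.93], 0], [[0, 0, 0], [0, 0, 0], 0], [[0, 0, 0], [0, 0, 0], 0], [[0, 0, 0], [0, 0, 0], 0]]'

```text
t: 37.6
position: [0.4204, -0.0849, 0.1907]
tcp_rot: [0.001, 0.729, 0.685, 0.0]
contact_force: [-0.5, -0.4, -0.6]
width: 0.0429
gripper_force: 0.0
```

```bash
python3 - <<'E'
from h import *
from station import arm
go(.4204,-.085,.004);avg()
print(arm.state()["joint_positions"])
c=shot("wrist","w13");crop(c,0,0,512,384,"w13")
c2=shot("scene","sc2");s=shot("side","sd2")
# rod colour: orange grip centre
for n,k in(("w13",True),("sc2",False)):
    d=load(n);h=cv2.cvtColor(d["color"],cv2.COLOR_RGB2HSV);m=((h[...,0]>8)&(h[...,0]<20)&(h[...,1]>170)&(h[...,2]>90)).astype(np.uint8)
    N,l,st,ce=cv2.connectedComponentsWithStats(cv2.morphologyEx(m,cv2.MORPH_CLOSE,np.ones((9,9))))
    for i in range(1,N):
        if st[i,4]>40:print(n,st[i],ce[i].round(1),onz(d,*ce[i],.007,k).round(4))
E
```

```text
t 37.6 pos [ 0.4204 -0.0849  0.1907] yaw 86.48 tilt [ 8.e-04 -8.e-04 -1.e+00] w 0.042902912332778646 F [-0.5 -0.4 -0.6]
units along tool now [ 2.000e-03 -6.000e-03  6.223e+00]
avg [ 0.4203 -0.0848  0.1904] sd [0.     0.     0.0001]
[ 0.81716345  0.23880391 -0.76971545  2.11906959  0.21885595  0.86144261
 -0.1417969 ]
scale 1.5625
w13 [262   0  28  10  87] [275.1   5. ] [0.4475 0.1023 0.007 ]
sc2 [222 145  48  31 915] [246.3 160. ] [ 0.8501 -0.2148  0.007 ]
sc2 [212 245  20  14 177] [221.7 251.4] [0.4495 0.1234 0.007 ]
```

View pics/w13.png

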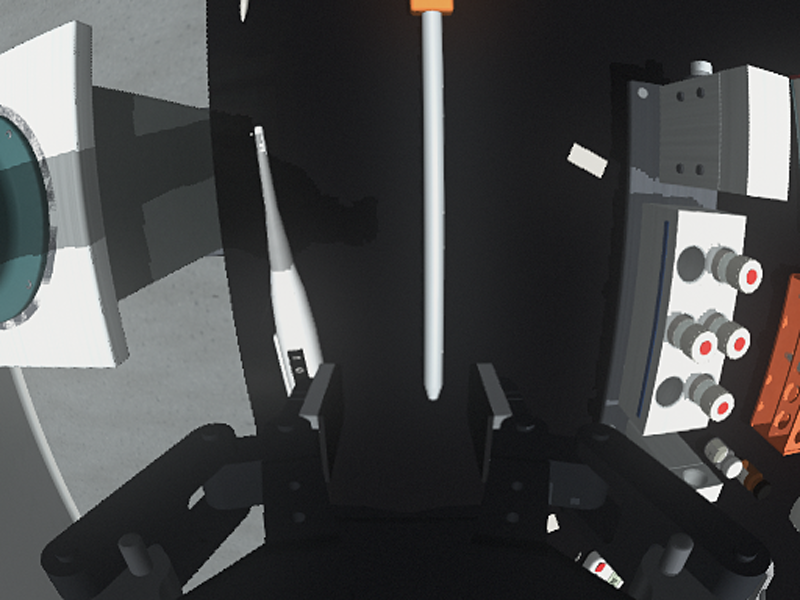

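All four vials stand in their rows. The rod has been knocked: its tip is now at (432,398) and its shoulder at (432,11), so I measure it anew.

```bash
cat >> h.py <<'E'
def rodaxis(c,fish=True,z=.007,u0=230,u1=320,v0=12,v1=235,thr=110):
    "bright shaft's mid columns by row -> line on plane z"
    g=cv2.cvtColor(c["color"],cv2.COLOR_RGB2GRAY);P=[]
    for v in range(v0,v1,4):
        r=np.where(g[v,u0:u1]>thr)[0]
        if len(r)>4: P.append(np.r_[onz(c,u0+(r[0]+r[-1])/2,v,z,fish),len(r)])
    return np.array(P)
E
python3 - <<'E'
from h import *
np.set_printoptions(precision=4,suppress=True)
c=load("w13");a=1.5625
P=rodaxis(c);k=np.polyfit(P[:,1],P[:,0],1);print(len(P),k,np.degrees(np.arctan(k[0])),(P[:,0]-np.polyval(k,P[:,1])).std(),P[[0,-1]])
T=onz(c,432/a,398/a,.007,True);S=onz(c,432/a,11/a,.007,True);print(T,S,np.linalg.norm(T-S))
s=load("sc2");h=s["color"]
# scene check of grip: predict
print(proj(s,S),proj(s,T))
g=cv2.cvtColor(h,cv2.COLOR_RGB2GRAY)
E
```

```text
56 [0.0477 0.4436] 2.732323896058892 0.00016060299429979094 [[ 0.4479  0.0938  0.007  13.    ]
 [ 0.4357 -0.16    0.007  11.    ]]
[ 0.4339 -0.1911  0.007 ] [0.4488 0.0998 0.007 ] 0.29126401723937934
[229.2754 248.2502] [313.5241 214.812 ]
```

play_rows --targets '[[[0.83, 0.31, 0.7], [0, 0, -0.1], 0], [[0.83, 0.31, 0.9], [0, 0, 0], 0], [[0, 0, 0.9], [0, 0, 0], 0], [[0, 0, 0.7], [0, 0, 0], 0], [[0, 0, 0.45], [0, 0, 0], 0], [[0, 0, 0], [0, 0, 0], 0], [[0, 0, 0], [0, 0, 0], 0], [[0, 0, 0], [0, 0, 0], 0]]'

```text
t: 38.8
position: [0.4422, -0.0363, 0.0816]
tcp_rot: [0.001, 0.723, 0.691, 0.001]
contact_force: [-0.2, -0.6, 0.1]
width: 0.0423
gripper_force: 0.0
```

```bash
python3 - <<'E'
from h import *
from station import arm
np.set_printoptions(precision=4,suppress=True)
go(.4419,-.036,.004);to(.4419,-.036,.003,87.3)
c=shot("wrist","w14")
P=rodaxis(c,v0=100,v1=225,u0=225,u1=295);k=np.polyfit(P[:,1],P[:,0],1);print(len(P),k,(P[:,0]-np.polyval(k,P[:,1])).std(),P[[0,-1]])
# height from widths: angular width vs 14mm
for z in(0.0,.007,.014):
    g=cv2.cvtColor(c["color"],cv2.COLOR_RGB2GRAY);W=[]
    for v in range(130,200,4):
        r=225+np.where(g[v,225:295]>110)[0];W.append(np.linalg.norm(onz(c,r[-1]+.5,v,z,True)-onz(c,r[0]-.5,v,z,True)))
    print(z,np.mean(W)*1e3)
crop(c,120,40,400,250,"w14")
E
```

```text
t 38.8 pos [ 0.4422 -0.0363  0.0816] yaw 87.38 tilt [ 0.0019 -0.0005 -1.    ] w 0.04226463384655153 F [-0.2 -0.6  0.1]
units along tool now [ 0.009 -0.017  2.588]
avg [ 0.442  -0.0363  0.0815] sd [0.0002 0.     0.0002]
units [ 0.011 -0.003  2.615]
32 [0.0479 0.4433] 0.00016941759765832398 [[ 0.4453  0.0406  0.007  19.    ]
 [ 0.441  -0.0546  0.007  17.    ]]
0.0 14.13178636773592
0.007 13.690512217338945
0.014 13.249238066941961
scale 2.857142857142857
```

View pics/w14.png

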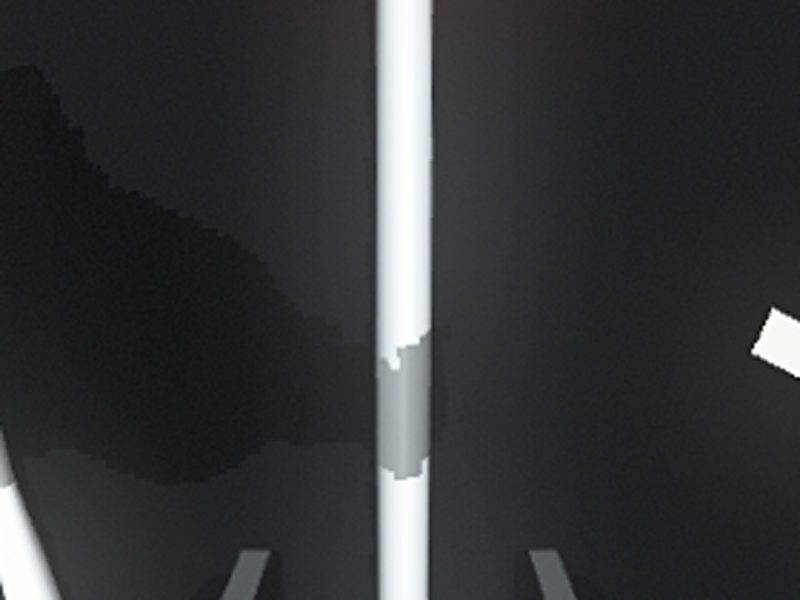

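The rod's axis runs centrally between the fingers (crop x about 405), in line with the fit. I check its clearance to the film box near the insertion start, then grasp.

```bash
python3 - <<'E'
from h import *
np.set_printoptions(precision=4,suppress=True)
w=load("w1");c=load("scene0");a=1.5625
for p,q in[((158,163),(163,384)),((155,56),(152,350)),((104,163),(128,392)),((211,217),(220,400)),((194,228),(188,392))]:
    print(tri(ray(w,p[0]/a,p[1]/a,True),ray(c,q[0]/a,q[1]/a)))
# scan circle-ish: knobs of hotplate
w2=load("w2")
print("box edge w2 z .06:",onz(w2,100/a,355/a,0.,True),onz(w2,82/a,197/a,0,True))
car=[.6272,-.127,-.0436]
for y in(.175,.359,.524):print(carpt(0,y,car))
E
```

```text
(array([0.5948, 0.3813, 0.0488]), [np.float64(0.007518519787266825), np.float64(0.0075185197872669335)])
(array([0.7069, 0.3758, 0.0504]), [np.float64(0.00030186923830537393), np.float64(0.00030186923830527164)])
(array([0.5994, 0.44  , 0.0596]), [np.float64(0.001609161886957116), np.float64(0.0016091618869570358)])
(array([0.5286, 0.3192, 0.0335]), [np.float64(0.001614363682403813), np.float64(0.001614363682403892)])
(array([0.5286, 0.3471, 0.0603]), [np.float64(0.01800813326895127), np.float64(0.018008133268951315)])
box edge w2 z .06: [0.5969 0.3859 0.    ] [0.7056 0.3753 0.    ]
[0.6348 0.0478]
[0.6428 0.2317]
[0.65   0.3965]
```

play_rows --targets '[[[0, 0, 0.8], [0, 0, 0], 0], [[0, 0, 0.8], [0, 0, 0], 0], [[0, 0, 0.5], [0, 0, 0], 0], [[0, 0, 0.4], [0, 0, 0], 0], [[0, 0, 0.1], [0, 0, 0], 0], [[0, 0, 0], [0, 0, 0], 0], [[0, 0, 0], [0, 0, 0], 1], [[0, 0, 0], [0, 0, 0], 1], [[0, 0, 0], [0, 0, 0], 1], [[0, 0, 0], [0, 0, 0], 1], [[0, 0, 0], [0, 0, 0], 1], [[0, 0, 0], [0, 0, 0], 1]]'

```text
t: 40.3
position: [0.4421, -0.0361, 0.0036]
tcp_rot: [0.001, 0.723, 0.691, 0.0]
contact_force: [-1.0, 1.1, 6.0]
width: 0.0111
gripper_force: 58.6
```

play_rows --targets '[[[0, 0, -0.3], [0, 0, 0], 1], [[0, 0, -0.6], [0, 0, 0], 1], [[0, 0, -0.9], [0, 0, 0], 1], [[0, 0, -1], [0, 0, 0], 1], [[0, 0, -1], [0, 0, 0], 1], [[0, 0, -1], [0, 0, 0], 1], [[0, 0, -0.8], [0, 0, 0], 1], [[0, 0, 0], [0, 0, 0], 1], [[0, 0, 0], [0, 0, 0], 1], [[0, 0, 0], [0, 0, 0], 1]]'

```text
t: 41.3
position: [0.4401, -0.0363, 0.1695]
tcp_rot: [-0.001, 0.723, 0.691, -0.001]
contact_force: [0.2, 0.7, -3.0]
width: 0.011
gripper_force: 59.1
```

```bash
python3 - <<'E'
from h import *
from station import arm
np.set_printoptions(precision=4,suppress=True)
go(.643,.2317,.18);s=arm.state();print(s["width"],s["gripper_force"])
p=avg(3)
c=shot("wrist","w15");a=np.array(c["color"])
P=rodaxis(c,v0=2,v1=225,u0=225,u1=295,z=p[2]+.0034)
k=np.polyfit(P[:,1],P[:,0],1);print(len(P),k,P[::8])
g=cv2.cvtColor(c["color"],cv2.COLOR_RGB2GRAY)
# pitch: apparent width along the shaft at assumed height
for v in range(20,225,20):
    r=225+np.where(g[v,225:295]>110)[0]
    if len(r)>4: print(v,onz(c,r.mean(),v,p[2]+.0034,True)[1].round(3),(np.linalg.norm(onz(c,r[-1]+.5,v,p[2]+.0034,True)-onz(c,r[0]-.5,v,p[2]+.0034,True))*1e3).round(2))
E
```

```text
t 41.3 pos [ 0.4401 -0.0363  0.1695] yaw 87.39 tilt [-0.0026  0.0002 -1.    ] w 0.011007900246506967 F [ 0.2  0.7 -3. ]
units along tool now [ 9.23   6.349 -0.368]
0.011007900246506967 59.13393437862396
avg [ 0.4404 -0.0359  0.1695] sd [0.0001 0.0001 0.0001]
56 [0.0498 0.441 ] [[ 0.4452  0.0876  0.1729 29.    ]
 [ 0.4445  0.0711  0.1729 29.    ]
 [ 0.4437  0.0555  0.1729 29.    ]
 [ 0.4431  0.0403  0.1729 29.    ]
 [ 0.4421  0.0253  0.1729 30.    ]
 [ 0.4417  0.01    0.1729 29.    ]
 [ 0.4407 -0.0059  0.1729 28.    ]]
20 0.078 13.46
40 0.068 13.39
60 0.058 13.36
80 0.049 13.37
100 0.039 13.42
120 0.03 13.99
140 0.021 13.65
160 0.011 13.83
180 0.001 13.57
200 -0.009 13.35
220 -0.02 11.63
```

The rod hangs level in the grip (its apparent width is even along the shaft). I carry it in line with the bore.

play_rows --targets '[[[0.6, 0.4, 0], [0, 0, -0.04], 1], [[0.84, 0.58, 0], [0, 0, 0], 1], [[0.84, 0.58, 0], [0, 0, 0], 1], [[0.84, 0.58, 0], [0, 0, 0], 1], [[0.84, 0.58, 0], [0, 0, 0], 1], [[0.84, 0.58, 0], [0, 0, 0], 1], [[0.84, 0.58, 0], [0, 0, 0], 1], [[0.84, 0.58, 0], [0, 0, 0], 1], [[0.84, 0.58, 0], [0, 0, 0], 1], [[0.84, 0.58, 0], [0, 0, 0], 1], [[0.7, 0.45, 0], [0, 0, 0], 1], [[0.37, 0.28, 0], [0, 0, 0], 1], [[0, 0, 0.6], [0, 0, 0], 1], [[0, 0, 0.6], [0, 0, 0], 1], [[0, 0, 0.6], [0, 0, 0], 1], [[0, 0, 0.4], [0, 0, 0], 1], [[0, 0, 0], [0, 0, 0], 1], [[0, 0, 0], [0, 0, 0], 1], [[0, 0, 0], [0, 0, 0], 1], [[0, 0, 0], [0, 0, 0], 1]]'

```text
t: 43.5
position: [0.6435, 0.2332, 0.1058]
tcp_rot: [0.0, 0.721, 0.693, 0.001]
contact_force: [0.9, 0.4, -3.5]
width: 0.0113
gripper_force: 59.1
```

```bash
python3 - <<'E'
from h import *
np.set_printoptions(precision=4,suppress=True)
go(.643,.2317,.1006);to(.643,.2317,.1006,87.5);p=avg(1)
c=shot("wrist","w16");s=shot("side","sd16");sc=shot("scene","sc16")
P=rodaxis(c,v0=2,v1=225,u0=225,u1=295,z=p[2]+.0034)
k=np.polyfit(P[:,1],P[:,0],1);print(len(P),k,np.degrees(np.arctan(k[0])),(P[:,0]-np.polyval(k,P[:,1])).std())
car=[.6272,-.127,-.0436]
for y in(.175,.205):
    q=carpt(0,y,car);print("bore",q,"axis x there",np.polyval(k,q[1]));
    print("tip pix side",proj(s,[*q,.104]),"scene",proj(sc,[*q,.104]))
a=c["color"][130:340,150:370,::-1];b=sc["color"][:,:,::-1];d=s["color"][:,:,::-1]
u,v=proj(sc,[*carpt(0,.19,car),.104]).astype(int);e=b[v-45:v+45,u-60:u+60]
u,v=proj(s,[*carpt(0,.19,car),.104]).astype(int);f=d[v-45:v+45,u-60:u+60];print("side centre",u,v)
R=lambda i,h:cv2.resize(i,(400,h),interpolation=cv2.INTER_CUBIC)
print([x.shape for x in(a,e,f)])
cv2.imwrite("pics/m16.png",np.hstack([R(a,600)[:, :],np.vstack([R(e,300),R(f,300)])]))
E
```

```text
t 43.5 pos [0.6435 0.2332 0.1058] yaw 87.71 tilt [ 0.0018  0.0006 -1.    ] w 0.011325601451261802 F [ 0.9  0.4 -3.5]
units along tool now [-0.051 -0.014  0.173]
avg [0.6432 0.2331 0.1053] sd [0.0001 0.0001 0.0002]
units [-0.046 -0.004  0.158]
avg [0.6429 0.233  0.1049] sd [0. 0. 0.]
56 [0.0565 0.6277] 3.232701801763241 0.0009933968615677157
bore [0.6348 0.0478] axis x there 0.6303804699595996
tip pix side [278.1777 165.5297] scene [210.8079 183.3844]
bore [0.6361 0.0778] axis x there 0.6320732967753263
tip pix side [275.737  161.8374] scene [201.6915 186.2584]
side centre 276 163
[(210, 220, 3), (90, 120, 3), (90, 120, 3)]
```

View pics/m16.png

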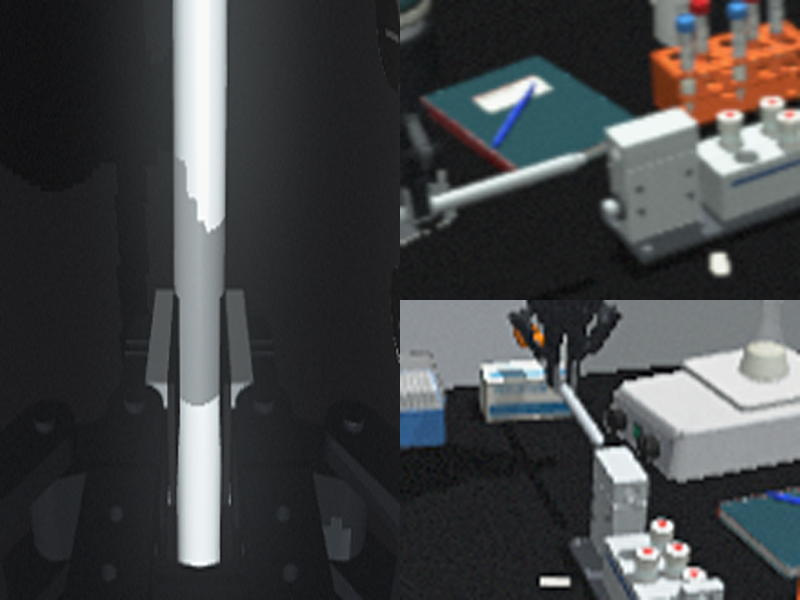

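The rod is lined up before the guide, and both views show the tip short of the bore's face. I check the bore axis against three bore openings seen earlier: w2 (708,337), and w5 crop (105,103) and (595,103).

```bash
python3 - <<'E'
from h import *
np.set_printoptions(precision=4,suppress=True)
car=[.6272,-.127,-.0436];w2=load("w2");w5=load("w5");c=load("w16")
for n,w,px,y in(("mouth",w2,np.array([708,337])/1.5625,.175),("exit",w5,np.array([120+105/2.5,100+103/2.5]),.1),("eye",w5,np.array([120+595/2.5,100+103/2.5]),-.1)):
    q=carpt(0,y,car);print(n,"pred",proj(w,[*q,.104],True),"seen",px)
    # ray hits the plane carrier-y = y
    o,d=ray(w,*px,True);nrm=np.array([-np.sin(car[2]),np.cos(car[2]),0]);t=((np.array([*q,0])-o)@nrm)/(d@nrm);X=o+t*d;print("  hit",X,"model",q)
g=cv2.cvtColor(c["color"],cv2.COLOR_RGB2GRAY)
for v in range(5,240,15):
    r=225+np.where(g[v,225:300]>70)[0];print(v,g[v,262],r.min(),r.max(),onz(c,(r.min()+r.max())/2,v,.1083,True).round(4))
E
```

```text
mouth pred [453.6075 216.1041] seen [453.12 215.68]
  hit [0.6349 0.0478 0.1034] model [0.6348 0.0478]
exit pred [162.4308 141.7734] seen [162.  141.2]
  hit [ 0.6323 -0.0271  0.1053] model [ 0.6316 -0.0271]
eye pred [358.0918 141.5143] seen [358.  141.2]
  hit [ 0.6231 -0.2269  0.1037] model [ 0.6228 -0.2269]
5 245 225 299 [0.6478 0.3548 0.1083]
20 246 245 299 [0.6521 0.3468 0.1083]
35 247 245 274 [0.646  0.3394 0.1083]
50 248 245 275 [0.6459 0.3321 0.1083]
65 248 245 275 [0.6456 0.3248 0.1083]
80 249 244 274 [0.6449 0.3177 0.1083]
95 249 245 275 [0.6451 0.3106 0.1083]
110 249 245 275 [0.6448 0.3036 0.1083]
125 249 245 274 [0.6443 0.2965 0.1083]
140 249 245 274 [0.644  0.2895 0.1083]
155 249 245 274 [0.6437 0.2823 0.1083]
170 249 245 274 [0.6434 0.275  0.1083]
185 249 245 274 [0.6431 0.2675 0.1083]
200 248 245 273 [0.6426 0.2599 0.1083]
215 160 245 273 [0.6422 0.252  0.1083]
230 159 246 272 [0.6419 0.2437 0.1083]
```

```bash
python3 - <<'E'
from h import *
from station import arm
from scipy.spatial.transform import Rotation as Ro
np.set_printoptions(precision=4,suppress=True)
for i in range(3):
    c=arm.capture("wrist");s=arm.state();q=s["tcp_rot"];r=Ro.from_quat([q[1],q[2],q[3],q[0]])
    cc=-c["R"].T@c["t"];print("cam in tool",r.inv().apply(cc-s["position"]),"cam z in tool",r.inv().apply(c["R"][2]),"tcp",s["position"])
    g=cv2.cvtColor(c["color"],cv2.COLOR_RGB2GRAY)
    for v in(65,140,200,230):
        k=225+np.where(g[v,225:300]>70)[0]
        o,d=ray(c,k.min()-.5,v,True);o2,e=ray(c,k.max()+.5,v,True);m=d+e;X=o+m*(s["position"][2]+.0034-o[2])/m[2]
        print(v,k.min(),k.max(),"tool frame",r.inv().apply(X-s["position"])*1e3)
for n in("w5","w1"):
    c=load(n);print(n,-c["R"].T@c["t"],c["R"][2])
E
```

```text
cam in tool [ 0.0722 -0.0013 -0.143 ] cam z in tool [-0.2853 -0.0002  0.9584] tcp [0.6428 0.233  0.1046]
65 245 275 tool frame [91.9328 -0.9533 -3.4037]
140 245 274 tool frame [56.4801 -1.1939 -3.4023]
200 245 273 tool frame [26.8439 -1.4451 -3.401 ]
230 246 272 tool frame [10.6743 -1.455  -3.4004]
cam in tool [ 0.0721 -0.0013 -0.143 ] cam z in tool [-0.2854 -0.0003  0.9584] tcp [0.6428 0.233  0.1046]
65 245 275 tool frame [91.9092 -0.9535 -3.402 ]
140 245 274 tool frame [56.4649 -1.1948 -3.4012]
200 245 273 tool frame [26.8356 -1.4466 -3.4005]
230 246 272 tool frame [10.6697 -1.4568 -3.4002]
cam in tool [ 0.0721 -0.0013 -0.143 ] cam z in tool [-0.2853 -0.0003  0.9584] tcp [0.6428 0.233  0.1046]
65 245 275 tool frame [91.9088 -0.9509 -3.404 ]
140 245 274 tool frame [56.4681 -1.1934 -3.4025]
200 245 273 tool frame [26.8419 -1.4462 -3.4011]
230 246 272 tool frame [10.6777 -1.4569 -3.4004]
w5 [ 0.6602 -0.1276  0.3966] [-0.2861  0.0139 -0.9581]
w1 [0.5747 0.1173 0.4935] [-0.2867 -0.0005 -0.958 ]
```

Comparing the camera's place in the tool frame at both yaws shows a constant world offset of about (-1.4, -0.7) mm. Relative to the camera-measured bore, the rod therefore needs +1.5 mm in x and a little lowering. I apply this and enter gently.

play_rows --targets '[[[0, 0.05, 0.13], [0, 0, 0.01], 1], [[0, 0, 0], [0, 0, 0], 1], [[0, 0, 0], [0, 0, 0], 1], [[0, 0, 0], [0, 0, 0], 1]]'

```text
t: 44.5
position: [0.6444, 0.2329, 0.1007]
tcp_rot: [-0.0, 0.722, 0.692, -0.0]
contact_force: [0.5, 0.5, -2.3]
width: 0.011
gripper_force: 59.1
```

```bash
python3 - <<'E'
from h import *
from station import arm
go(.6443,.233,.1006);p=avg(4)
c=arm.capture("wrist");g=cv2.cvtColor(c["color"],cv2.COLOR_RGB2GRAY)
for v in(65,140,200,230):
    k=225+np.where(g[v,225:300]>70)[0];X=onz(c,(k.min()+k.max())/2,v,p[2]+.0034,True)
    print(X.round(4),"dx to bore axis mm",((X[0]-(.6272+.0436*(X[1]+.127)))*1e3).round(2))
E
```

```text
t 44.5 pos [0.6444 0.2329 0.1007] yaw 87.64 tilt [-1.e-04  0.e+00 -1.e+00] w 0.010960252458105299 F [ 0.5  0.5 -2.3]
units along tool now [ 0.002 -0.002  0.003]
avg [0.6444 0.233  0.1008] sd [0. 0. 0.]
[0.6472 0.3248 0.1042] dx to bore axis mm 0.29
[0.6455 0.2894 0.1042] dx to bore axis mm 0.14
[0.644  0.2598 0.1042] dx to bore axis mm -0.04
[0.6434 0.2437 0.1042] dx to bore axis mm -0.01
```

The rod is on the bore axis within about 0.3 mm, so I feed it in.

play_rows --targets '[[[-0.2, 0, 0], [0, 0, 0], 1], [[-0.3, 0, 0], [0, 0, 0], 1], [[-0.3, 0, 0], [0, 0, 0], 1], [[-0.3, 0, 0], [0, 0, 0], 1], [[-0.3, 0, 0], [0, 0, 0], 1], [[-0.2, 0, 0], [0, 0, 0], 1], [[0, 0, 0], [0, 0, 0], 1]]'

```text
t: 45.45
position: [0.6427, 0.1831, 0.1007]
tcp_rot: [0.0, 0.722, 0.692, -0.0]
contact_force: [-0.7, -0.4, -3.1]
width: 0.0112
gripper_force: 59.1
```

play_rows --targets '[[[-0.3, 0, 0], [0, 0, 0], 1], [[-0.3, 0, 0], [0, 0, 0], 1], [[-0.3, 0, 0], [0, 0, 0], 1], [[-0.3, 0, 0], [0, 0, 0], 1], [[-0.3, 0, 0], [0, 0, 0], 1], [[-0.3, 0, 0], [0, 0, 0], 1], [[-0.2, 0, 0], [0, 0, 0], 1], [[0, 0, 0], [0, 0, 0], 1], [[0, 0, 0], [0, 0, 0], 1], [[0, 0, 0], [0, 0, 0], 1]]'

```text
t: 46.45
position: [0.6398, 0.1258, 0.1009]
tcp_rot: [-0.0, 0.721, 0.693, 0.0]
contact_force: [0.4, -0.5, -3.0]
width: 0.0109
gripper_force: 59.1
```

```bash
python3 - <<'E'
from h import *
from station import arm
go(.64,.12,.1);p=avg(2)
c=shot("wrist","w17");h=cv2.cvtColor(c["color"],cv2.COLOR_RGB2HSV);m=((h[...,0]>5)&(h[...,0]<22)&(h[...,1]>150)&(h[...,2]>70)).astype(np.uint8)
N,l,st,ce=cv2.connectedComponentsWithStats(m)
for i in range(1,N):
    if st[i,4]>30 and abs(ce[i][0]-260)<60:
        print(st[i],ce[i]);print("shoulder",onz(c,ce[i][0],st[i][1]+st[i][3],.104,True),onz(c,ce[i][0],st[i][1]+st[i][3],.111,True))
E
```

```text
t 46.45 pos [0.6398 0.1258 0.1009] yaw 87.69 tilt [ 1.e-04  6.e-04 -1.e+00] w 0.01089200498246632 F [ 0.4 -0.5 -3. ]
units along tool now [-0.193  0.014  0.028]
avg [0.6398 0.1258 0.1008] sd [0. 0. 0.]
```

Fed in about 76 mm with no resistance and about 212 mm to go. I let go here, rise and move back above the grip.

play_rows --targets '[[[0, 0, 0], [0, 0, 0], 0.3], [[0, 0, 0], [0, 0, 0], -0.1], [[0, 0, 0], [0, 0, 0], -0.1], [[0, 0, 0], [0, 0, 0], -0.1], [[0, 0, 0], [0, 0, 0], -0.1], [[0, 0, -0.5], [0, 0, 0], -0.1], [[0, 0, -0.8], [0, 0, 0], -0.1], [[0, 0, -0.7], [0, 0, 0], -0.1], [[0.5, 0, 0], [0, 0, 0], -0.1], [[0.5, 0, 0], [0, 0, 0], -0.1], [[0.5, 0, 0], [0, 0, 0], -0.1], [[0.5, 0, 0], [0, 0, 0], -0.1], [[0, 0, 0], [0, 0, 0], -0.1], [[0, 0, 0], [0, 0, 0], -0.1]]'

```text
t: 48.0
position: [0.6419, 0.1857, 0.16]
tcp_rot: [-0.0, 0.721, 0.693, -0.001]
contact_force: [-0.5, 0.3, -0.6]
width: 0.047
gripper_force: 0.0
```

```bash
cat >> h.py <<'E'
def orange(c,z):
    h=cv2.cvtColor(c["color"],cv2.COLOR_RGB2HSV);m=((h[...,0]>5)&(h[...,0]<22)&(h[...,1]>150)&(h[...,2]>70)).astype(np.uint8)
    m=cv2.morphologyEx(m,cv2.MORPH_CLOSE,np.ones((5,5)));N,l,st,ce=cv2.connectedComponentsWithStats(m)
    for i in range(1,N):
        if st[i,4]>60: print("orange",st[i],ce[i].round(1),[onz(c,*ce[i],k,True).round(4) for k in(z,z+.007)],"front",onz(c,ce[i][0],st[i][1]+st[i][3],z+.007,True).round(4),"back",onz(c,ce[i][0],st[i][1],z+.007,True).round(4))
E
python3 - <<'E'
from h import *
go(.6451,.2826,.088);avg(3)
c=shot("wrist","w18");orange(c,.099)
g=cv2.cvtColor(c["color"],cv2.COLOR_RGB2GRAY)
for v in range(60,240,20):
    k=np.where(g[v,225:300]>80)[0]
    if len(k)>3:k=k+225;X=[onz(c,t,v,.101,True) for t in(k.min()-.5,k.max()+.5)];print(v,k.min(),k.max(),X[0].round(4),(np.linalg.norm(X[0]-X[1])*1e3).round(2))
E
```

```text
t 48.0 pos [0.6419 0.1857 0.16  ] yaw 87.73 tilt [-1.2e-03 -5.0e-04 -1.0e+00] w 0.04695045146654676 F [-0.5  0.3 -0.6]
units along tool now [ 3.234 -0.019  2.4  ]
avg [0.6424 0.1843 0.1602] sd [0.0001 0.0003 0.0001]
orange [ 238   36   45   66 1910] [260.   70.3] [array([0.6458, 0.2811, 0.099 ]), array([0.6457, 0.2802, 0.106 ])] front [0.6448 0.2591 0.106 ] back [0.6467 0.3037 0.106 ]
orange [366 355  39  26 369] [387.  365.2] [array([ 0.7746, -0.0102,  0.099 ]), array([ 0.7702, -0.001 ,  0.106 ])] front [ 0.7776 -0.0325  0.106 ] back [0.766  0.0171 0.106 ]
60 238 282 [0.6311 0.2888 0.101 ] 30.03
80 238 282 [0.6305 0.2749 0.101 ] 30.06
100 240 280 [0.6312 0.2612 0.101 ] 27.49
120 250 270 [0.6373 0.2472 0.101 ] 14.17
140 250 270 [0.6366 0.2336 0.101 ] 14.31
160 250 269 [0.6359 0.2197 0.101 ] 13.81
180 251 269 [0.6359 0.2054 0.101 ] 13.33
200 251 269 [0.6352 0.1907 0.101 ] 13.6
220 250 269 [0.6336 0.1753 0.101 ] 14.65
```

The grip is found at (0.6458, 0.281), 45 × 30 as it should be, with its shoulder about 212 mm from home. I take it there.

play_rows --targets '[[[0.5, 0.015, 0], [0, 0, 0], -0.1], [[0.8, 0, 0], [0, 0, 0], -0.1], [[0.8, 0, 0], [0, 0, 0], -0.1], [[0.8, 0, 0], [0, 0, 0], -0.1], [[0.35, 0, 0], [0, 0, 0], -0.1], [[0, 0, 0], [0, 0, 0], -0.1], [[0, 0, 0.5], [0, 0, 0], -0.1], [[0, 0, 0.6], [0, 0, 0], -0.1], [[0, 0, 0.6], [0, 0, 0], -0.1], [[0, 0, 0.4], [0, 0, 0], -0.1], [[0, 0, 0.3], [0, 0, 0], -0.1], [[0, 0, 0], [0, 0, 0], -0.1], [[0, 0, 0], [0, 0, 0], -0.1]]'

```text
t: 49.5
position: [0.647, 0.2825, 0.0888]
tcp_rot: [-0.0, 0.722, 0.692, 0.0]
contact_force: [-0.2, -0.4, 0.9]
width: 0.0471
gripper_force: 0.0
```

```bash
python3 - <<'E'
from h import *
go(.6468,.2820,.088);avg(3)
c=shot("wrist","w19");g=cv2.cvtColor(c["color"],cv2.COLOR_RGB2GRAY);orange(c,.099)
E
```

```text
t 49.5 pos [0.647  0.2825 0.0888] yaw 87.64 tilt [ 1.e-04  3.e-04 -1.e+00] w 0.047065578670429355 F [-0.2 -0.4  0.9]
units along tool now [-0.018 -0.005  0.028]
avg [0.6473 0.2828 0.0896] sd [0.     0.     0.0002]
orange [ 229  207   62   87 3388] [259.6 247.3] [array([0.6463, 0.2865, 0.099 ]), array([0.6464, 0.2901, 0.106 ])] front [0.6453 0.2626 0.106 ] back [0.6473 0.3105 0.106 ]
```

play_rows --targets '[[[0, 0, 0], [0, 0, 0], 1], [[0, 0, 0], [0, 0, 0], 1], [[0, 0, 0], [0, 0, 0], 1], [[0, 0, 0], [0, 0, 0], 1], [[0, 0, 0], [0, 0, 0], 1], [[0, 0, 0], [0, 0, 0], 1]]'

```text
t: 50.3
position: [0.647, 0.2825, 0.089]
tcp_rot: [0.0, 0.721, 0.692, 0.0]
contact_force: [0.3, 0.1, 1.6]
width: 0.0284
gripper_force: 62.1
```

```bash
python3 - <<'E'
from h import *
from station import arm
go(.6468,.2820,.088);avg(3);s=arm.state();print(s["contact_force"],s["ft_torque"],s["gripper_force"])
E
```

```text
t 50.3 pos [0.647  0.2825 0.089 ] yaw 87.64 tilt [ 4.e-04  3.e-04 -1.e+00] w 0.02841195025320475 F [0.3 0.1 1.6]
units along tool now [-0.018 -0.006  0.033]
avg [0.647  0.2825 0.0889] sd [0. 0. 0.]
[-0.29625732  0.13848687  2.46370279] [ 0.04001138 -0.09130832  0.01499918] 62.08348315441981
```

play_rows --targets '[[[0, -0.01, -0.07], [0, 0.06, 0], 1], [[0, -0.01, -0.07], [0, 0.06, 0.01], 1], [[0, 0, 0], [0, 0, 0], 1], [[0, 0, 0], [0, 0, 0], 1], [[-0.2, 0, 0], [0, 0, 0], 1], [[-0.3, 0, 0], [0, 0, 0], 1], [[-0.3, 0, 0], [0, 0, 0], 1], [[0, 0, 0], [0, 0, 0], 1], [[0, 0, 0], [0, 0, 0], 1]]'

```text
t: 51.35
position: [0.6456, 0.2555, 0.0922]
tcp_rot: [-0.005, 0.723, 0.691, 0.005]
contact_force: [1.0, -2.2, 0.1]
width: 0.0284
gripper_force: 61.8
```

```bash
python3 - <<'E'
from h import *
from station import arm
avg(3);go(.6468,.2820,.088);s=arm.state();print(s["contact_force"],s["ft_torque"],s["gripper_force"])
c=shot("wrist","w20");orange(c,.103)
E
```

```text
avg [0.6455 0.2564 0.0922] sd [0.0001 0.0005 0.    ]
t 51.5 pos [0.6454 0.257  0.0923] yaw 87.51 tilt [ 3.000e-04  1.490e-02 -9.999e-01] w 0.028023319051149978 F [ 1.8 -2.8  0.6]
units along tool now [0.832 0.01  0.154]
[ 1.75542561 -2.83083959  0.62403615] [-0.75854603 -0.18800301  0.23532759] 61.84759195894003
orange [ 229  206   62   88 3321] [259.5 246.8] [array([0.6444, 0.2616, 0.103 ]), array([0.6446, 0.2651, 0.11  ])] front [0.6434 0.2379 0.11  ] back [0.6454 0.2853 0.11  ]
```

play_rows --targets '[[[0, 0, -0.04], [0, -0.02, 0], 1], [[0, 0, 0], [0, 0, 0], 1], [[-0.3, 0, -0.003], [0, 0, 0], 1], [[-0.4, 0, -0.005], [0, 0, 0], 1], [[-0.4, 0, -0.005], [0, 0, 0], 1], [[-0.4, 0, -0.005], [0, 0, 0], 1], [[-0.4, 0, -0.005], [0, 0, 0], 1], [[-0.3, 0, -0.003], [0, 0, 0], 1], [[0, 0, 0], [0, 0, 0], 1], [[0, 0, 0], [0, 0, 0], 1]]'

```text
t: 52.55
position: [0.6428, 0.1893, 0.0934]
tcp_rot: [-0.003, 0.723, 0.691, 0.003]
contact_force: [0.1, -5.9, 3.3]
width: 0.0286
gripper_force: 62.1
```

```bash
cat > r.py <<'E'
from h import *
from station import arm
p=avg(3);go(.64,.0723,.0935);s=arm.state();print(s["contact_force"].round(2),s["ft_torque"].round(2),s["gripper_force"])
print("TCP off bore line (x+1.4 bias) mm",(p[0]-.0014-(.6272+.0436*(p[1]-.0007+.127)))*1e3)
c=shot("wrist","wr");orange(c,.104);reds(c,.094) if 0 else None
E
python3 r.py
```

```text
avg [0.6428 0.1893 0.0934] sd [0. 0. 0.]
t 52.7 pos [0.6428 0.1893 0.0933] yaw 87.47 tilt [-1.e-04  9.e-03 -1.e+00] w 0.0285990921600095 F [ 0.3 -6.1  3.7]
units along tool now [-3.899  0.08  -0.04 ]
[ 0.28 -6.08  3.74] [-1.52 -0.12  0.06] 62.18364038038999
TCP off bore line (x+1.4 bias) mm 0.4329741349570204
orange [ 229  206   62   88 3309] [259.5 246.7] [array([0.6418, 0.194 , 0.104 ]), array([0.642 , 0.1975, 0.111 ])] front [0.6408 0.1701 0.111 ] back [0.6429 0.2177 0.111 ]
```

play_rows --targets '[[[0, 0, 0.01], [0, -0.04, 0], 1], [[0, 0, 0], [0, 0, 0], 1], [[0, 0, 0], [0, 0, 0], 1], [[0, 0, 0], [0, 0, 0], 1]]'

```text
t: 53.15
position: [0.6428, 0.1892, 0.0931]
tcp_rot: [-0.001, 0.723, 0.691, 0.001]
contact_force: [0.4, -7.3, 3.7]
width: 0.0282
gripper_force: 62.3
```

```bash
python3 r.py
```

```text
avg [0.6428 0.1892 0.0931] sd [0. 0. 0.]
t 53.3 pos [0.6428 0.1892 0.0931] yaw 87.46 tilt [-4.0e-04  3.2e-03 -1.0e+00] w 0.028476000299278444 F [ 1.1 -8.1  4.4]
units along tool now [-3.898  0.079 -0.025]
[ 1.12 -8.14  4.37] [-1.47 -0.09  0.06] 62.27528336690739
TCP off bore line (x+1.4 bias) mm 0.44619641347576344
orange [ 229  206   62   88 3319] [259.6 246.7] [array([0.6419, 0.1942, 0.104 ]), array([0.642 , 0.1977, 0.111 ])] front [0.6408 0.1702 0.111 ] back [0.6429 0.2179 0.111 ]
```

play_rows --targets '[[[0, 0, -0.04], [0, 0, 0], 1], [[0, 0, 0], [0, 0, 0], 1], [[0, 0, 0], [0, 0, 0], 1], [[-0.1, 0, 0], [0, 0, 0], 1], [[-0.2, 0, 0], [0, 0, 0], 1], [[-0.2, 0, 0], [0, 0, 0], 1], [[-0.1, 0, 0], [0, 0, 0], 1], [[0, 0, 0], [0, 0, 0], 1], [[0, 0, 0], [0, 0, 0], 1], [[0, 0, 0], [0, 0, 0], 1]]'

```text
t: 54.35
position: [0.6417, 0.1735, 0.0943]
tcp_rot: [-0.002, 0.722, 0.692, 0.002]
contact_force: [1.2, -0.6, 0.7]
width: 0.0283
gripper_force: 61.9
```

```bash
python3 r.py; python3 - <<'E'
from h import *
# where should the rod silhouette lie in the side & scene views: compare caps and rod
s=shot("side","sd21");sc=shot("scene","sc21")
car=[.6272,-.127,-.0436]
g=cv2.cvtColor(sc["color"],cv2.COLOR_RGB2GRAY)
for y in(.09,.07,.05,.03,.01,-.01,-.03,-.05):
    u,v=proj(sc,[*carpt(0,y,car),.104]);col=g[int(v)-12:int(v)+13,int(round(u))];print(y,round(u,1),round(v,1),col.tolist())
E
```

```text
avg [0.6417 0.1735 0.0942] sd [0. 0. 0.]
t 54.5 pos [0.6417 0.1735 0.0942] yaw 87.54 tilt [ 0.      0.0069 -1.    ] w 0.027906397999835332 F [ 2.  -1.9  1. ]
units along tool now [-3.373  0.089  0.   ]
[ 1.97 -1.86  0.99] [-0.43 -0.23  0.15] 61.91424536984414
TCP off bore line (x+1.4 bias) mm 0.03242742298148471
orange [ 229  206   62   88 3317] [259.5 246.5] [array([0.6407, 0.1779, 0.104 ]), array([0.6409, 0.1814, 0.111 ])] front [0.6397 0.1537 0.111 ] back [0.6417 0.2017 0.111 ]
0.09 235.6 175.6 [99, 100, 101, 101, 102, 92, 98, 105, 98, 110, 165, 226, 209, 156, 114, 64, 41, 61, 157, 234, 242, 242, 228, 176, 122]
0.07 241.2 173.8 [104, 107, 113, 148, 150, 118, 94, 99, 101, 106, 142, 224, 218, 176, 128, 97, 91, 72, 107, 200, 189, 197, 231, 244, 245]
0.05 246.7 172.1 [149, 149, 146, 125, 105, 100, 117, 124, 123, 144, 224, 217, 174, 131, 140, 129, 128, 133, 151, 153, 156, 151, 141, 154, 148]
0.03 252.2 170.3 [100, 94, 101, 105, 104, 103, 94, 101, 104, 128, 200, 220, 190, 141, 91, 46, 24, 55, 157, 237, 245, 246, 246, 246, 241]
0.01 257.6 168.6 [104, 104, 106, 109, 108, 132, 104, 101, 102, 122, 200, 221, 188, 141, 138, 163, 150, 148, 150, 143, 153, 154, 151, 153, 156]
-0.01 262.9 167.0 [110, 106, 95, 81, 85, 146, 122, 113, 105, 103, 104, 115, 166, 137, 77, 31, 15, 67, 173, 170, 230, 208, 163, 147, 148]
-0.03 268.1 165.3 [81, 67, 66, 69, 70, 83, 82, 75, 66, 68, 97, 193, 229, 241, 183, 140, 132, 141, 165, 159, 149, 147, 167, 218, 242]
-0.05 273.3 163.7 [25, 23, 27, 28, 25, 26, 30, 27, 29, 30, 23, 25, 38, 99, 194, 207, 145, 119, 155, 209, 220, 199, 173, 184, 177]
```

The rod's upper edge runs parallel to the bore axis in the scene view, clear of the caps, and the forces are small. I push on.

play_rows --targets '[[[-0.2, 0, -0.001], [0, 0, 0], 1], [[-0.3, 0, -0.002], [0, 0, 0], 1], [[-0.3, 0, -0.002], [0, 0, 0], 1], [[-0.3, 0, -0.002], [0, 0, 0], 1], [[-0.3, 0, -0.002], [0, 0, 0], 1], [[-0.3, 0, -0.002], [0, 0, 0], 1], [[-0.2, 0, -0.001], [0, 0, 0], 1], [[-0.1, 0, 0], [0, 0, 0], 1], [[0, 0, 0], [0, 0, 0], 1], [[0, 0, 0], [0, 0, 0], 1]]'

```text
t: 55.65
position: [0.6395, 0.1147, 0.0953]
tcp_rot: [-0.003, 0.722, 0.692, 0.004]
contact_force: [1.4, 3.7, 7.1]
width: 0.0287
gripper_force: 62.6
```

```bash
python3 r.py
```

```text
avg [0.6395 0.1147 0.0954] sd [0. 0. 0.]
t 55.8 pos [0.6395 0.1147 0.0954] yaw 87.53 tilt [ 0.0017  0.0095 -1.    ] w 0.02835460516724036 F [0.9 4.8 6.1]
units along tool now [-1.413  0.078  0.049]
[0.86 4.77 6.11] [ 0.79 -0.08  0.02] 62.607306295540184
TCP off bore line (x+1.4 bias) mm 0.37943620764402386
orange [ 229  206   62   88 3298] [259.5 246.3] [array([0.6384, 0.1187, 0.104 ]), array([0.6386, 0.1221, 0.111 ])] front [0.6374 0.0941 0.111 ] back [0.6394 0.1425 0.111 ]
```

The tool is being turned back towards the tilt that levels the rod (it was gripped while sagging), so I restore that tilt and look at the forces.

play_rows --targets '[[[0, 0, 0], [0, 0.04, 0], 1], [[0, 0, 0], [0, 0.04, 0], 1], [[0, 0, 0], [0, 0, 0], 1], [[0, 0, 0], [0, 0, 0], 1]]'

```text
t: 56.25
position: [0.6395, 0.1148, 0.0956]
tcp_rot: [-0.007, 0.722, 0.692, 0.008]
contact_force: [1.3, 3.5, 7.8]
width: 0.0286
gripper_force: 62.8
```

```bash
python3 r.py
```

```text
avg [0.6395 0.1148 0.0956] sd [0. 0. 0.]
t 56.4 pos [0.6395 0.1148 0.0956] yaw 87.54 tilt [ 0.0023  0.0205 -0.9998] w 0.028625165592006833 F [-0.5  4.5  7.9]
units along tool now [-1.415  0.076  0.041]
[-0.53  4.51  7.95] [ 0.58 -0.   -0.  ] 62.776028697844595
TCP off bore line (x+1.4 bias) mm 0.4000938940881271
orange [ 229  206   62   88 3297] [259.5 246.3] [array([0.6384, 0.1185, 0.104 ]), array([0.6386, 0.1218, 0.111 ])] front [0.6374 0.094  0.111 ] back [0.6394 0.1422 0.111 ]
```

play_rows --targets '[[[0, 0, -0.04], [0, -0.03, 0], 1], [[0, 0, 0], [0, 0, 0], 1], [[0, 0, 0], [0, 0, 0], 1]]'

```text
t: 56.75
position: [0.6394, 0.1147, 0.0959]
tcp_rot: [-0.005, 0.722, 0.692, 0.006]
contact_force: [1.4, 4.5, 4.9]
width: 0.0288
gripper_force: 62.4
```

```bash
python3 r.py; python3 - <<'E'
from h import *
sc=shot("scene","sc22");car=[.6272,-.127,-.0436]
g=cv2.cvtColor(sc["color"],cv2.COLOR_RGB2GRAY).astype(float)
for k in("sc21","sc22"):
  g=cv2.cvtColor(load(k)["color"],cv2.COLOR_RGB2GRAY).astype(float);print(k)
  for y in np.arange(.09,-.09,-.01):
    u,v=proj(sc,[*carpt(0,y,car),.104]);u0=int(round(u));col=g[int(v)-5:int(v)+3,u0];b=int(np.argmax(np.diff(col)));print(round(y,3),"edge rel axis px",round(int(v)-5+b+.5-v,2),col.astype(int).tolist())
E
```

```text
avg [0.6394 0.1147 0.0959] sd [0. 0. 0.]
t 56.9 pos [0.6394 0.1147 0.0958] yaw 87.56 tilt [ 0.0014  0.016  -0.9999] w 0.028003388951983253 F [1.9 4.1 6.1]
units along tool now [-1.411  0.08   0.055]
[1.88 4.14 6.12] [ 0.86 -0.25  0.06] 62.44995033368468
TCP off bore line (x+1.4 bias) mm 0.2713332166904836
orange [ 229  206   62   88 3298] [259.5 246.3] [array([0.6383, 0.1183, 0.104 ]), array([0.6384, 0.1217, 0.111 ])] front [0.6373 0.0937 0.111 ] back [0.6393 0.1421 0.111 ]
sc21
0.09 edge rel axis px -2.07 [105, 98, 110, 165, 226, 209, 156, 114]
0.08 edge rel axis px -2.19 [99, 103, 105, 140, 226, 220, 174, 129]
0.07 edge rel axis px -2.3 [99, 101, 106, 142, 224, 218, 176, 128]
0.06 edge rel axis px -2.43 [147, 122, 108, 142, 224, 217, 173, 128]
0.05 edge rel axis px -2.56 [124, 123, 144, 224, 217, 174, 131, 140]
0.04 edge rel axis px -2.69 [111, 107, 125, 200, 222, 190, 140, 90]
0.03 edge rel axis px -2.84 [101, 104, 128, 200, 220, 190, 141, 91]
0.02 edge rel axis px -2.99 [100, 104, 123, 200, 220, 188, 140, 113]
0.01 edge rel axis px -3.14 [101, 102, 122, 200, 221, 188, 141, 138]
0
[... 1113 characters left out ...]
8, 185, 225, 202, 148, 114]
0.01 edge rel axis px -3.14 [101, 103, 118, 185, 225, 202, 152, 120]
0.0 edge rel axis px -2.3 [92, 103, 110, 154, 224, 213, 166, 126]
-0.01 edge rel axis px -2.47 [114, 107, 110, 150, 223, 214, 165, 119]
-0.02 edge rel axis px -2.64 [70, 83, 138, 222, 213, 166, 120, 81]
-0.03 edge rel axis px -2.81 [70, 72, 101, 192, 217, 182, 135, 113]
-0.04 edge rel axis px -3.0 [29, 32, 76, 183, 215, 184, 139, 148]
-0.05 edge rel axis px -3.19 [25, 24, 54, 137, 219, 199, 148, 116]
-0.06 edge rel axis px -2.38 [27, 26, 29, 88, 218, 201, 146, 95]
-0.07 edge rel axis px -3.58 [41, 70, 138, 138, 187, 156, 108, 97]
-0.08 edge rel axis px -3.78 [59, 96, 184, 242, 245, 183, 138, 113]
```

play_rows --targets '[[[0, 0, -0.05], [0, 0, 0], 1], [[0, 0, -0.05], [0, 0, 0], 1], [[0, 0, 0], [0, 0, 0], 1], [[0, 0, 0], [0, 0, 0], 1]]'

```text
t: 57.4
position: [0.6387, 0.113, 0.0976]
tcp_rot: [-0.005, 0.722, 0.692, 0.004]
contact_force: [1.8, -0.6, -0.5]
width: 0.0282
gripper_force: 61.7
```

```bash
python3 r.py
```

```text
avg [0.6387 0.113  0.0977] sd [0. 0. 0.]
t 57.55 pos [0.6387 0.113  0.0977] yaw 87.51 tilt [-9.000e-04  1.360e-02 -9.999e-01] w 0.028253636730464854 F [ 2.  -1.1 -1.6]
units along tool now [-1.355  0.102  0.121]
[ 1.97 -1.14 -1.6 ] [ 0.06 -0.36  0.09] 61.64142754627392
TCP off bore line (x+1.4 bias) mm -0.32261295191737815
orange [ 228  206   63   87 3309] [259.5 246.1] [array([0.6376, 0.1158, 0.104 ]), array([0.6378, 0.1193, 0.111 ])] front [0.6366 0.0913 0.111 ] back [0.6387 0.1399 0.111 ]
```

The forces have dropped to nearly nothing and the rod runs free. I push on into the eye.

play_rows --targets '[[[-0.15, 0, -0.002], [0, 0, 0], 1], [[-0.2, 0, -0.003], [0, 0, 0], 1], [[-0.2, 0, -0.003], [0, 0, 0], 1], [[-0.2, 0, -0.003], [0, 0, 0], 1], [[-0.2, 0, -0.003], [0, 0, 0], 1], [[-0.1, 0, -0.001], [0, 0, 0], 1], [[0, 0, 0], [0, 0, 0], 1], [[0, 0, 0], [0, 0, 0], 1]]'

```text
t: 58.4
position: [0.6375, 0.0828, 0.0983]
tcp_rot: [-0.005, 0.722, 0.692, 0.005]
contact_force: [0.4, 0.0, -2.6]
width: 0.0282
gripper_force: 61.5
```

```bash
python3 r.py
```

```text
avg [0.6376 0.0832 0.0983] sd [0.     0.0001 0.    ]
t 58.55 pos [0.6376 0.0833 0.0983] yaw 87.59 tilt [ 3.000e-04  1.550e-02 -9.999e-01] w 0.0283273981921847 F [ 0.2 -0.4 -3.1]
units along tool now [-0.367  0.097  0.155]
[ 0.24 -0.35 -3.05] [ 0.41 -0.03  0.04] 61.45380055066198
TCP off bore line (x+1.4 bias) mm -0.16900884582560227
orange [ 228  206   63   87 3128] [258.8 243.9] [array([0.6362, 0.0871, 0.104 ]), array([0.6363, 0.0905, 0.111 ])] front [0.6351 0.0613 0.111 ] back [0.6372 0.11   0.111 ]
```

play_rows --targets '[[[-0.1, 0, -0.001], [0, 0, 0], 1], [[-0.1, 0, -0.001], [0, 0, 0], 1], [[-0.08, 0, -0.001], [0, 0, 0], 1], [[-0.06, 0, 0], [0, 0, 0], 1], [[-0.04, 0, 0], [0, 0, 0], 1], [[0, 0, 0], [0, 0, 0], 1], [[0, 0, 0], [0, 0, 0], 1]]'

```text
t: 59.3
position: [0.6372, 0.0715, 0.0983]
tcp_rot: [-0.005, 0.722, 0.692, 0.006]
contact_force: [0.5, 0.5, -3.0]
width: 0.0281
gripper_force: 61.4
```

```bash
python3 r.py
```

```text
avg [0.6372 0.0716 0.0983] sd [0. 0. 0.]
t 59.45 pos [0.6372 0.0716 0.0983] yaw 87.57 tilt [ 6.000e-04  1.530e-02 -9.999e-01] w 0.028060083173215962 F [-0.1 -0.4 -2.8]
units along tool now [0.024 0.091 0.161]
[-0.09 -0.43 -2.82] [ 0.43 -0.02 -0.01] 61.403587551321834
TCP off bore line (x+1.4 bias) mm 0.008901168617181376
orange [ 228  206   63   85 2531] [259.1 234.3] [array([0.6362, 0.0809, 0.104 ]), array([0.6364, 0.0839, 0.111 ])] front [0.635  0.0509 0.111 ] back [0.637  0.0983 0.111 ]
```

play_rows --targets '[[[-0.05, 0, 0], [0, 0, 0], 1], [[-0.05, 0, 0], [0, 0, 0], 1], [[0, 0, 0], [0, 0, 0], 1], [[0, 0, 0], [0, 0, 0], 1]]'

```text
t: 59.9
position: [0.6372, 0.0711, 0.0983]
tcp_rot: [-0.006, 0.721, 0.692, 0.007]
contact_force: [1.2, 6.1, -6.1]
width: 0.0285
gripper_force: 61.2
```

play_rows --targets '[[[-0.05, 0, 0], [0, 0, 0], 1], [[-0.05, 0, 0], [0, 0, 0], 1], [[0, 0, 0], [0, 0, 0], 1], [[0, 0, 0], [0, 0, 0], 1]]'

```text
t: 60.3
position: [0.6372, 0.0711, 0.0984]
tcp_rot: [-0.007, 0.721, 0.693, 0.009]
contact_force: [1.1, 11.5, -7.8]
width: 0.0283
gripper_force: 60.9
```

The force builds at 0.0711, so the shoulder is against the guide. I ease off, let go and rise.

play_rows --targets '[[[0.06, 0, 0.02], [0, 0, 0], 1], [[0.06, 0, 0.02], [0, 0, 0], 1], [[0, 0, 0], [0, 0, 0], 1], [[0, 0, 0], [0, 0, 0], 0.25], [[0, 0, 0], [0, 0, 0], 0.1], [[0, 0, 0], [0, 0, 0], -0.1], [[0, 0, 0], [0, 0, 0], -0.1], [[0, 0, 0], [0, 0, 0], -0.1], [[0, 0, -0.3], [0, 0, 0], -0.1], [[0, 0, -0.5], [0, 0, 0], -0.1], [[0, 0, -1], [0, 0, 0], -0.1], [[0, 0, -1], [0, 0, 0], -0.1], [[0, 0, -1], [0, 0, 0], -0.1], [[0, 0, -1], [0, 0, 0], -0.1], [[0, 0, 0], [0, 0, 0], -0.1], [[0, 0, 0], [0, 0, 0], -0.1], [[0, 0, 0], [0, 0, 0], -0.1]]'

```text
t: 62.0
position: [0.6366, 0.0667, 0.2407]
tcp_rot: [-0.005, 0.722, 0.692, 0.005]
contact_force: [-0.7, -0.2, -1.0]
width: 0.047
gripper_force: 0.0
```

```bash
python3 - <<'E'
from h import *
from station import arm
s=arm.state();print(s["t"],s["position"],s["contact_force"],s["width"])
c=shot("wrist","w30");orange(c,.104);reds(c,.094)
car=[.6272,-.127,-.0436];print("expected shoulder",carpt(0,.175,car),"grip c",carpt(0,.198,car),"back",carpt(0,.221,car))
for y in(.175,.221):print(proj(c,[*carpt(0,y,car),.111],True))
h=cv2.cvtColor(c["color"],cv2.COLOR_RGB2HSV);u=259
for v in range(200,384,6):print(v,c["color"][v,u].tolist(),end=" ")
sc=shot("scene","sc30");print()
h=cv2.cvtColor(sc["color"],cv2.COLOR_RGB2HSV);m=((h[...,0]>5)&(h[...,0]<20)&(h[...,1]>150)&(h[...,2]>90)).astype(np.uint8);N,l,st,ce=cv2.connectedComponentsWithStats(m)
for i in range(1,N):
    if st[i,4]>20:print("scene orange",st[i],ce[i])
for y in(.175,.198,.221):print(y,proj(sc,[*carpt(0,y,car),.104]))
for v in(-.1,-.108,-.1125,-.118,-.125):print(v,proj(sc,[*carpt(0,v,car),.104]))
E
```

```text
62.0 [0.63659438 0.0667113  0.24074575] [-0.69154823 -0.19262565 -1.00381156] 0.047001895444455
orange [244 155  32  48 607] [255.7 175.2] [array([0.6321, 0.0754, 0.104 ]), array([0.6322, 0.077 , 0.111 ])] front [0.631  0.0495 0.111 ] back [0.6331 0.0962 0.111 ]
orange [361 271  19   9 118] [368.8 274.8] [array([ 0.7567, -0.0459,  0.104 ]), array([ 0.7538, -0.0413,  0.111 ])] front [ 0.7547 -0.0485  0.111 ] back [ 0.7531 -0.0362  0.111 ]
orange [351 323  25  41 557] [362.1 342.6] [array([ 0.7639, -0.1571,  0.104 ]), array([ 0.7607, -0.1498,  0.111 ])] front [ 0.7682 -0.1955  0.111 ] back [ 0.7552 -0.1136  0.111 ]
red 15 [372.5 151.5] [0.7534 0.0941 0.094 ]
red 36 [370.3 275. ] [ 0.763  -0.0529  0.094 ]
red 13 [397.7 272.7] [ 0.8003 -0.0544  0.094 ]
red 23 [363. 276.] [ 0.7535 -0.0533  0.094 ]
red 39 [272.7 301.6] [ 0.6449 -0.0806  0.094 ]
red 190 [358.7 333.9] [ 0.7604 -0.1488  0.094 ]
red 149 [475.3 331.4] [ 0.9855 -0.2014  0.094 ]
red 49 [367.  349.4] [ 0.7784 -0.1838  0.094 ]
red 43 [372.1 358.3] [ 0.7905 -0.2063  0.094 ]
red 101 [394.7 370.8] [ 0.8384 -0.2499  0.094 ]
expected sh
[... 442 characters left out ...]
240] 290 [233, 239, 240] 296 [233, 238, 240] 302 [232, 237, 240] 308 [232, 238, 240] 314 [233, 237, 240] 320 [232, 237, 239] 326 [234, 239, 241] 332 [44, 44, 45] 338 [41, 42, 42] 344 [36, 37, 38] 350 [32, 34, 34] 356 [32, 32, 34] 362 [26, 27, 27] 368 [24, 25, 26] 374 [23, 23, 25] 380 [23, 24, 25] 
scene orange [221 145  49  29 742] [246.5458221  159.45013477]
scene orange [195 181  17  11 105] [203.47619048 186.61904762]
0.175 [210.80793633 183.38435395]
0.198 [203.83673325 185.58211492]
0.221 [196.74629905 187.81746504]
-0.1 [285.90866279 159.70788892]
-0.108 [287.88858157 159.08369419]
-0.1125 [288.99768079 158.73403647]
-0.118 [290.34877052 158.30808815]
-0.125 [292.06125825 157.76820448]
```

```bash
python3 - <<'E'
from h import *
c=load("w30");a=c["color"];car=[.6272,-.127,-.0436]
for u in(248,252,256,260,264,268):print(u,[(v,a[v,u].tolist()) for v in range(199,211)])
for z in(.111,.118,.104):print(z,proj(c,[*carpt(0,.175,car),z],True),proj(c,[*carpt(0,.221,car),z],True))
for u in(246,273):print(u,[(v,a[v,u].tolist()) for v in range(150,162)])
E
```

```text
248 [(199, [243, 176, 99]), (200, [243, 176, 99]), (201, [245, 174, 99]), (202, [249, 158, 92]), (203, [148, 102, 85]), (204, [98, 100, 101]), (205, [101, 101, 100]), (206, [133, 132, 131]), (207, [247, 246, 244]), (208, [249, 248, 247]), (209, [247, 246, 245]), (210, [247, 246, 245])]
252 [(199, [243, 176, 100]), (200, [243, 178, 101]), (201, [245, 178, 100]), (202, [250, 162, 94]), (203, [150, 102, 83]), (204, [98, 100, 100]), (205, [103, 102, 100]), (206, [131, 130, 129]), (207, [247, 246, 244]), (208, [249, 249, 248]), (209, [247, 246, 245]), (210, [247, 246, 245])]
256 [(199, [243, 179, 102]), (200, [244, 180, 102]), (201, [247, 180, 102]), (202, [224, 137, 82]), (203, [127, 93, 80]), (204, [132, 135, 137]), (205, [113, 113, 113]), (206, [132, 130, 129]), (207, [247, 246, 244]), (208, [249, 249, 247]), (209, [247, 246, 245]), (210, [247, 246, 245])]
260 [(199, [244, 181, 103]), (200, [244, 181, 103]), (201, [249, 185, 105]), (202, [199, 125, 77]), (203, [118, 86, 69]), (204, [143, 146, 147]), (205, [127, 128, 128]), (206, [137, 136, 134]), (207, [246, 245, 244]), (208, [249, 248
[... 656 characters left out ...]
6 204.51250878] [259.81922918 157.3821189 ]
0.118 [259.76805952 206.7992716 ] [259.82700498 158.57589307]
0.104 [259.75686601 202.32911582] [259.81182345 156.24646857]
246 [(150, [37, 28, 25]), (151, [38, 30, 27]), (152, [37, 29, 25]), (153, [37, 28, 24]), (154, [36, 27, 24]), (155, [39, 30, 27]), (156, [83, 50, 30]), (157, [132, 76, 41]), (158, [164, 95, 51]), (159, [178, 105, 58]), (160, [184, 108, 60]), (161, [185, 109, 61])]
273 [(150, [43, 34, 31]), (151, [45, 36, 32]), (152, [46, 35, 34]), (153, [45, 36, 33]), (154, [46, 38, 36]), (155, [63, 45, 35]), (156, [95, 57, 35]), (157, [155, 87, 47]), (158, [229, 133, 73]), (159, [245, 163, 90]), (160, [244, 183, 100]), (161, [243, 189, 102])]
```

The picture numbers put the shoulder within about 1 mm of the guide's face. To be sure, I press the grip's back end home gently with the fingers shut.

play_rows --targets '[[[0, 0, 0], [0, -0.1, 0], 1], [[0.6, 0.017, 0], [0, 0, 0], 1], [[0.6, 0, 0], [0, 0, 0], 1], [[0.55, 0, 0], [0, 0, 0], 1], [[0, 0, 0], [0, 0, 0], 1], [[0, 0, 0], [0, 0, 0], 1], [[0, 0, 0], [0, 0, 0], 1]]'

```text
t: 62.8
position: [0.64, 0.1182, 0.2408]
tcp_rot: [-0.0, 0.722, 0.691, -0.0]
contact_force: [-0.2, -0.4, 0.1]
width: 0.0003
gripper_force: 0.0
```

```bash
python3 - <<'E'
from h import *
to(.6393,.1190,.097,87.5);go(.6393,.119,.097)
E
```

```text
avg [0.64   0.1183 0.241 ] sd [0.     0.0002 0.0001]
units [ 0.022 -0.024  4.801]
t 63.05 pos [0.6399 0.1186 0.2411] yaw 87.5 tilt [ 1.0e-04  1.1e-03 -1.0e+00] w -0.0002585181331121196 F [-0.7 -0.   0.1]
units along tool now [ 0.006 -0.022  4.804]
```

play_rows --targets '[[[0.03, -0.02, 0.8], [0, 0, 0], 1], [[0, 0, 0.8], [0, 0, 0], 1], [[0, 0, 0.8], [0, 0, 0], 1], [[0, 0, 0.8], [0, 0, 0], 1], [[0, 0, 0.7], [0, 0, 0], 1], [[0, 0, 0.5], [0, 0, 0], 1], [[0, 0, 0.4], [0, 0, 0], 1], [[0, 0, 0], [0, 0, 0], 1], [[0, 0, 0], [0, 0, 0], 1], [[0, 0, 0], [0, 0, 0], 1]]'

```text
t: 64.05
position: [0.64, 0.1209, 0.0983]
tcp_rot: [0.0, 0.722, 0.692, 0.001]
contact_force: [-0.5, -1.2, -0.4]
width: 0.0004
gripper_force: 0.0
```

play_rows --targets '[[[-0.1, 0, 0], [0, 0, 0], 1], [[-0.1, 0, 0], [0, 0, 0], 1], [[-0.06, 0, 0], [0, 0, 0], 1], [[0, 0, 0], [0, 0, 0], 1], [[0, 0, 0], [0, 0, 0], 1]]'

```text
t: 64.55
position: [0.639, 0.1126, 0.0972]
tcp_rot: [-0.0, 0.722, 0.692, 0.001]
contact_force: [0.4, 0.4, 0.0]
width: -0.0
gripper_force: 0.0
```

play_rows --targets '[[[-0.06, 0, 0], [0, 0, 0], 1], [[-0.06, 0, 0], [0, 0, 0], 1], [[-0.05, 0, 0], [0, 0, 0], 1], [[0, 0, 0], [0, 0, 0], 1], [[0, 0, 0], [0, 0, 0], 1]]'

```text
t: 65.05
position: [0.6387, 0.1076, 0.0971]
tcp_rot: [-0.0, 0.722, 0.692, 0.0]
contact_force: [0.4, 0.6, -0.4]
width: -0.0002
gripper_force: 0.0
```

play_rows --targets '[[[-0.05, 0, 0], [0, 0, 0], 1], [[-0.05, 0, 0], [0, 0, 0], 1], [[0, 0, 0], [0, 0, 0], 1], [[0, 0, 0], [0, 0, 0], 1]]'

```text
t: 65.45
position: [0.6386, 0.1057, 0.0972]
tcp_rot: [-0.001, 0.722, 0.692, 0.001]
contact_force: [1.2, 3.4, -1.1]
width: 0.0
gripper_force: 1.8
```

play_rows --targets '[[[-0.08, 0, 0], [0, 0, 0], 1], [[-0.08, 0, 0], [0, 0, 0], 1], [[0, 0, 0], [0, 0, 0], 1], [[0, 0, 0], [0, 0, 0], 1]]'

```text
t: 65.85
position: [0.6385, 0.1056, 0.0973]
tcp_rot: [-0.003, 0.721, 0.693, 0.004]
contact_force: [2.7, 12.2, -5.1]
width: 0.0
gripper_force: 6.0
```

play_rows --targets '[[[-0.1, 0, 0], [0, 0, 0], 1], [[-0.1, 0, 0], [0, 0, 0], 1], [[0, 0, 0], [0, 0, 0], 1], [[0, 0, 0], [0, 0, 0], 1]]'

```text
t: 66.25
position: [0.6384, 0.1055, 0.0975]
tcp_rot: [-0.005, 0.72, 0.694, 0.008]
contact_force: [5.2, 21.9, -9.6]
width: 0.0002
gripper_force: 11.2
```

It stands firm at 22 N exactly where home is predicted. I back away, rise and check.

play_rows --targets '[[[0.2, 0, 0], [0, 0, 0], 1], [[0.3, 0, 0], [0, 0, 0], 1], [[0.5, 0, 0], [0, 0, 0], 1], [[0.2, 0, 0], [0, 0, 0], 1], [[0, 0, 0], [0, 0, 0], 1], [[0, 0, -0.6], [0, 0, 0], 1], [[0, 0, -1], [0, 0, 0], 1], [[0, 0, -1], [0, 0, 0], 1], [[0, 0, -1], [0, 0, 0], 1], [[0, 0, -1], [0, 0, 0], 1], [[-0.8, 0, -0.4], [0, 0, 0], 0], [[-1, 0, 0], [0, 0, 0], -1], [[-1, 0, 0], [0, 0, 0], -1], [[0, 0, 0], [0, 0, 0], -1], [[0, 0, 0], [0, 0, 0], -1], [[0, 0, 0], [0, 0, 0], -1]]'

```text
t: 67.85
position: [0.636, 0.0465, 0.2479]
tcp_rot: [-0.0, 0.722, 0.692, 0.001]
contact_force: [0.3, 1.0, 0.1]
width: 0.0843
gripper_force: 0.0
```

```bash
python3 - <<'E'
from h import *
from station import arm
s=arm.state();print(s["t"],s["position"],s["contact_force"],np.abs(s["dq"]).max())
c=shot("wrist","w31");a=c["color"];car=[.6272,-.127,-.0436]
for z in(.111,.118):print(z,proj(c,[*carpt(0,.175,car),z],True))
u,v=proj(c,[*carpt(0,.175,car),.111],True)
for k in(-11,0,11):print([(r,a[r,int(u)+k].tolist()) for r in range(int(v)-5,int(v)+6)])
reds(c,.094)
def red(n):
    c=load(n);h=cv2.cvtColor(c["color"],cv2.COLOR_RGB2HSV);return c
sc=shot("scene","sc31");reds(sc,.094,False)
for m in M[[0,1,2,4]]:print("cap expected",carpt(*m,car).round(4))
E
```

```text
67.85 [0.63602165 0.04654406 0.24793836] [0.26253402 0.99098789 0.12778322] 0.01590523743521917
0.111 [259.23410466 180.75798572]
0.118 [259.23956451 182.56265658]
[(175, [243, 178, 101]), (176, [243, 177, 101]), (177, [244, 179, 101]), (178, [250, 165, 97]), (179, [173, 108, 72]), (180, [104, 100, 96]), (181, [98, 99, 99]), (182, [171, 172, 169]), (183, [246, 246, 244]), (184, [248, 248, 246]), (185, [247, 246, 245])]
[(175, [243, 183, 104]), (176, [243, 182, 103]), (177, [244, 185, 105]), (178, [250, 173, 101]), (179, [178, 113, 75]), (180, [129, 127, 128]), (181, [119, 122, 123]), (182, [174, 173, 171]), (183, [246, 245, 243]), (184, [248, 248, 247]), (185, [247, 246, 245])]
[(175, [243, 187, 106]), (176, [244, 188, 107]), (177, [244, 191, 109]), (178, [245, 175, 102]), (179, [245, 153, 90]), (180, [156, 115, 102]), (181, [97, 101, 101]), (182, [171, 171, 170]), (183, [246, 246, 244]), (184, [249, 248, 247]), (185, [247, 246, 245])]
red 253 [396.2 264.8] [ 0.8007 -0.0702  0.094 ]
red 40 [272.2 282.5] [ 0.6448 -0.0807  0.094 ]
red 24 [351.3 306. ] [ 0.7467 -0.127   0.094 ]
red 30 [246.9 313.1] [ 0.6119 -0.127   0.094 ]
red 32 [271.1 312.6] [ 0.6425 -0.1276  0.094 ]
red 74 [478.9 317.7] [ 0.9926 -0.203   0.094 ]
red 151 [396.2 356.2] [ 0.839  -0.2474  0.094 ]
red 57 [276.7 103.9] [ 1.077  -0.5256  0.094 ]
red 115 [228.9 128.9] [ 0.9669 -0.2121  0.094 ]
red 31 [250.5 136.4] [ 0.86   -0.2428  0.094 ]
red 27 [235.4 140.1] [ 0.8661 -0.18    0.094 ]
red 18 [160.3 175.5] [0.784  0.1484 0.094 ]
cap expected [ 0.6448 -0.0797]
cap expected [ 0.6427 -0.1277]
cap expected [ 0.6406 -0.1756]
cap expected [ 0.6117 -0.1263]
```

play_rows --targets '[[[0, 0, 0], [0, 0, 0], -1], [[0, 0, 0], [0, 0, 0], -1], [[0, 0, 0], [0, 0, 0], -1], [[0, 0, 0], [0, 0, 0], -1], [[0, 0, 0], [0, 0, 0], -1]]'

```text
t: 68.45
position: [0.636, 0.0458, 0.2469]
tcp_rot: [-0.001, 0.722, 0.692, 0.0]
contact_force: [-0.1, 0.2, 0.4]
width: 0.0854
gripper_force: 0.0
```

```bash
python3 -c "
from station import arm
print(arm.sign_off())"
```

```text
the job is handed in; nothing more can be done
None
```

I handed the job in at 68 s of 210 with all four vials (three short, one tall) in their own rows and the lock rod pushed home to a firm stop at the guide; sign-off gave no verdict, and in the last picture I could confirm three caps but not the short vial nearest the far eye.

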